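# Stop the drying base, reload it with coated bobbins and set its timer

### The arm

A 6-joint arm with a two-finger parallel gripper is mounted at the origin on a cart in front of the work surface, level with it; the furniture and walls round the work are solid. World frame = base frame: x ahead of the robot, y to its left, z up, the work surface at z = 0. Lengths are in m, angles in degrees, forces in N, time in s.
With the tool pointing down it reaches from about 0.35 to 0.875 m from the base axis. Payload 4.2 kg.
Tool frame: the origin (TCP) lies at the very end of the fingers, on their centre line; the grasp point (between the pads) lies 19 mm behind it; z points along the fingers, x is the direction in which the jaws open and shut, and the axes are right-handed (so a half turn about z gives the same grasp; the last joint's range is limited). The gripper opens to 87 mm and grips with 3 to 60 N. Pads are 19 mm wide; open, the fingers measure 117 mm over their backs; the gripper's body (75 mm by 190 mm) begins 51 mm behind the grasp point.
Start: joints at [-53.365, 22.042, 0.453, 0, -68.411, -14.817], TCP at [0.232, -0.58, 0.223] pointing down, gripper open.
Joint ranges: [-179.83, 179.83], [-69.29, 118.12], [-61.27, 80.66], [-181.25, 117.63], [-171.15, -9.14], [-177.46, 177.46]. Speed limits (degrees/s): [159.86, 159.86, 180, 180, 180, 180].

### API

Orientations are given as a 3x3 rotation matrix whose columns are the frame's x, y, z axes.
In Python, from station import r gives the robot as it stands.
- The arm moves only by the shell command python3 -m jog 'ROWS' [OPENING]. ROWS is JSON, a list of rows, each a list of 2 entries, a list of its own where there are three numbers: the shift along the tool's x, y, z in m, then the turn, a rotation vector about the tool's x, y, z in units of 5 degrees (1.0 is 5 degrees). A call has exactly 10 rows; each row is the pose to reach, as a shift and turn from the pose commanded when the call began, along the tool's axes at that moment; what a row does not reach only later rows make up. A row lasts 1/12 s, in which the tool goes at most 41.7 mm and 7.16 degrees, less where a joint would pass 70% of its speed; a pose out of reach is approached as far as the arm can. A call with a gripper value outside its range is refused whole. OPENING is the finger opening in m, from 0 to 0.087, set as the call begins (- or left out, the last holds). The fingers move at their own pace and stop on an object; the grip force is fixed at half the most. Time passes only in rows, so rows that repeat a pose let the fingers close, or fill a call up. It gives the time, the measured TCP pose, the force and the opening at its end, in the units of the state.
- r.sense(): the state, without advancing time (a new reading comes with each control period).
- r.capture(name): name is "scene" or "top" or "wrist"; returns (picture, depth): 480x640x3 uint8, blue, green, red; 480x640 float32, m along the optical axis (not along the pixel's ray), 0 where there is no reading.
- r.calibration(name): a dict with "fx", "fy", "cx", "cy" (pixels), "R" (3x3) and "t" (3): a world point X has camera coordinates R X + t; the wrist camera has in their place "tool_from_camera" (4x4, takes a point from camera to tool coordinates, whose origin is the TCP and whose axes are the tool frame's). Camera axes: x right, y down, z forward; pixel columns grow to the right and rows downward; lengths in m; the calibration is good to about 2 mm. A picture is of the moment at which its call begins: read the wrist's pose just before it. calibration takes no time and is no camera call.
- r.finish_job(): hands the job in, once; it reports no verdict.
Trained networks look in the newest picture that a camera, given by its name, has taken for a name from the list of things; names that differ only in an ending like _2 or _b are one class to them, and where a whole thing is asked for, a point or a joint stands for the part that bears it (a point fixed in the world has none). Each returns a list of dicts, best first, with "confidence" (0 to 1); they miss things now and then, are a little off and sometimes report something else, mostly with a low value. They report only what shows in the picture. A call takes as long as a camera call. They do not tell look-alikes from the thing itself.
- r.cut_out(query, camera): "region" (480x640 bool, what is visible of it) and "uv" ([column, row] in pixels, amid what is visible of it).
The state is a dict: "time_s": time; "joints": joint angles; "joint_velocities": joint speeds; "effort": joint torques, N m; "tcp_pos": TCP position; "ee_rot": TCP orientation; "wrist_force": force on the tool from outside, world axes, zero at the start; "moment": the same for the moment, N m; "gripper_width": opening from 0.0 (shut) to 1.0 (fully open).
Only numpy, scipy, OpenCV 4.12 (cv2) and the standard library are available. Lean on these libraries where they do the work, as an engineer would, in place of code of your own. Each camera call takes 0.05 s, during which the arm holds its last target.

### The job

Reload the drying base. First switch it off by turning its timer dial back anticlockwise to the end stop; then take every tall, dry bobbin out of its nest and stand it upright in the tray, and put every short, freshly coated bobbin upright into a nest of its own, shuffling it until its hexagonal foot drops fully home on the nest's floor. Only when all of that is done, start it by turning the dial clockwise until its pointer stands at the steel index rider, and leave the jar and the cup where they are.

Things in the scene. Friction and masses are not known exactly. Their poses are not given: they have to be found in the camera images.
- drying_base: fixed grey drying base, 185 x 185 mm, on four short legs over the air hose, deck 46 mm high, turned a little on the table. Origin: on the table under its centre; x roughly away from the robot. Three hexagonal nests and a timer dial stand on the deck in a square, 86 mm between neighbours: nest 1 at (-43, 43) mm, nest 2 at (43, 43), nest 3 at (43, -43), the dial at (-43, -43) in this frame
- nest_1 (a point): centre of the floor of nest 1, at deck height; axes as the drying base's. A nest is a hexagonal collar, 52.5 mm across flats inside, 14 mm deep, walls 5 mm, its flats square to the base's x and every 60 degrees on. A foot turned over about 5 degrees or off centre stays on the rim, up to 14 mm too high, until shuffled and turned into line
- nest_2 (a point): centre of the floor of nest 2, at deck height; axes as the drying base's. A nest is a hexagonal collar, 52.5 mm across flats inside, 14 mm deep, walls 5 mm, its flats square to the base's x and every 60 degrees on. A foot turned over about 5 degrees or off centre stays on the rim, up to 14 mm too high, until shuffled and turned into line
- nest_3 (a point): centre of the floor of nest 3, at deck height; axes as the drying base's. A nest is a hexagonal collar, 52.5 mm across flats inside, 14 mm deep, walls 5 mm, its flats square to the base's x and every 60 degrees on. A foot turned over about 5 degrees or off centre stays on the rim, up to 14 mm too high, until shuffled and turned into line
- short_1: loose grey plastic bobbin, 140 g, 75 mm tall: hexagonal foot 50 mm across flats, 58 mm across corners, 16 mm thick; on it a round upright body 36 mm across, to be gripped from above. Origin: centre of the underside; z up; x square to a pair of flats (60 degree symmetry). Freshly coated, to go in a nest; starts standing on the table. Two or three of the three are there (absent: None)
- short_2: loose grey plastic bobbin, 140 g, 75 mm tall: hexagonal foot 50 mm across flats, 58 mm across corners, 16 mm thick; on it a round upright body 36 mm across, to be gripped from above. Origin: centre of the underside; z up; x square to a pair of flats (60 degree symmetry). Freshly coated, to go in a nest; starts standing on the table. Two or three of the three are there (absent: None)
- short_3: loose grey plastic bobbin, 140 g, 75 mm tall: hexagonal foot 50 mm across flats, 58 mm across corners, 16 mm thick; on it a round upright body 36 mm across, to be gripped from above. Origin: centre of the underside; z up; x square to a pair of flats (60 degree symmetry). Freshly coated, to go in a nest; starts standing on the table. Two or three of the three are there (absent: None)
- tall_1: loose grey plastic bobbin, 180 g, 105 mm tall: hexagonal foot 50 mm across flats, 58 mm across corners, 16 mm thick; on it a round upright body 36 mm across, to be gripped from above. Origin: centre of the underside; z up; x square to a pair of flats (60 degree symmetry). Dry, to come out; if there, it starts seated in nest 1. One or two of the three are there (absent: None)
- tall_2: loose grey plastic bobbin, 180 g, 105 mm tall: hexagonal foot 50 mm across flats, 58 mm across corners, 16 mm thick; on it a round upright body 36 mm across, to be gripped from above. Origin: centre of the underside; z up; x square to a pair of flats (60 degree symmetry). Dry, to come out; if there, it starts seated in nest 2. One or two of the three are there (absent: None)
- tall_3: loose grey plastic bobbin, 180 g, 105 mm tall: hexagonal foot 50 mm across flats, 58 mm across corners, 16 mm thick; on it a round upright body 36 mm across, to be gripped from above. Origin: centre of the underside; z up; x square to a pair of flats (60 degree symmetry). Dry, to come out; if there, it starts seated in nest 3. One or two of the three are there (absent: None)
- dry_tray: flat aluminium tray, fixed on the table, 110 x 155 mm (long side along its y), rim 12 mm high, walls 4 mm thick. Origin: centre of its underside
- dry_tray_in (a point): centre of the tray's inner floor; y along the long side; the floor is 102 x 147 mm
- timer_dial (a joint): angle of the timer dial (rad, 0 to 4.5), growing as it turns clockwise seen from above; 0 is off, at its end stop; it starts at 1.0 to 1.9 and stays where it is left (turning takes about 0.06 N m). On a black disc 54 mm across stands a grip bar 46 mm long, 14 mm thick and 30 mm high
- dial_grip (a point): the dial's turning axis (vertical), 7 mm below the top of its grip bar: fingers straddle the bar's 14 mm thickness here. The top of the pedestal under the dial lies 32 mm below this point, the top of the dial's disc 23 mm below
- dial_pointer (a point): the tip of the dial's white pointer line, 30 mm from the axis; it turns with the dial. The bar lies along the line from the axis to this point
- index_rider (a joint): angle of the small steel index rider on the rim of the dial (rad), counted like the dial's: the pointer stands at the rider when both angles are equal. Stiff; leave it where it is
- index_mark (a point): the inner tip of the index rider, 30 mm from the dial's axis; the dial is set when its pointer stands at this point
- spray_screen: white upright spray screen, fixed and always in the same place, 263 mm tall; keep the gripper clear of it. Origin: its foot, mid-way; front panel 270 mm wide (along y), 9 mm thick, 62 mm on the robot's side of the origin; two wings run back from the panel's ends. The base stands to its right, one short bobbin may stand in front of it
- air_hose: black air hose, fixed in place, lying up to 40 mm high where it runs between the bobbins and up to 20 mm high under the drying base, with a coiled heap up to 80 mm high at the table's front edge, nearer to the robot than any bobbin starts
- siphon_jar: glass siphon jar 34 mm across and 72 mm tall, a bystander. Origin: centre of its underside
- mix_cup: light plastic mixing cup 60 mm across and 42 mm tall, a bystander. Origin: centre of its underside
Not all that is in view belongs to the job. Leave any turquoise look-alike of the tall_3 alone. Leave any orange look-alike of the short_2 alone.

How it is judged (in metres and radians):
On the way, in this order (a step that is already met when the one before it is completed fails the run):
1. the dial is turned back to its off stop (below 0.12 rad) (value of joint timer_dial below 0.12 rad), for 0.2 s.
2. every tall bobbin stands upright in the tray and every short bobbin is fully home in a nest (((horizontal distance between short_1 and nest_1 below 0.006 m and z of short_1 in the frame of nest_1 below 0.004 m) or (horizontal distance between short_1 and nest_2 below 0.006 m and z of short_1 in the frame of nest_2 below 0.004 m) or (horizontal distance between short_1 and nest_3 below 0.006 m and z of short_1 in the frame of nest_3 below 0.004 m)) and angle between each of short_1, short_2, short_3, tall_1, tall_2, tall_3's own z axis and vertical below 0.05 rad and linear speed of each of short_1, short_2, short_3, tall_1, tall_2, tall_3 below 0.02 m/s and ((horizontal distance between short_2 and nest_1 below 0.006 m and z of short_2 in the frame of nest_1 below 0.004 m) or (horizontal distance between short_2 and nest_2 below 0.006 m and z of short_2 in the frame of nest_2 below 0.004 m) or (horizontal distance between short_2 and nest_3 below 0.006 m and z of short_2 in the frame of nest_3 below 0.004 m)) and ((horizontal distance between short_3 and nest_1 below 0.006 m and z of short_3 in the frame of nest_1 below 0.004 m) or (horizontal distance between short_3 and nest_2 below 0.006 m and z of short_3 in the frame of nest_2 below 0.004 m) or (horizontal distance between short_3 and nest_3 below 0.006 m and z of short_3 in the frame of nest_3 below 0.004 m)) and x of tall_1 in the frame of dry_tray_in between -0.045 and 0.045 m and y of tall_1 in the frame of dry_tray_in between -0.07 and 0.07 m and z of each of tall_1, tall_2, tall_3 in the frame of dry_tray_in below 0.004 m and x of tall_2 in the frame of dry_tray_in between -0.045 and 0.045 m and y of tall_2 in the frame of dry_tray_in between -0.07 and 0.07 m and x of tall_3 in the frame of dry_tray_in between -0.045 and 0.045 m and y of tall_3 in the frame of dry_tray_in between -0.07 and 0.07 m), for 0.2 s.
3. after that, the dial's pointer is brought to the index rider (horizontal distance between dial_pointer and index_mark below 0.004 m), for 0.2 s.
At the end, for the whole second after the job is handed in: Every short bobbin stands upright and still in a nest, under 6 mm off its centre and under 4 mm above its floor; every tall one stands upright and still on the tray floor inside the rim (tilts under 0.05 rad); the dial is at rest, pointer tip under 4 mm from the rider tip (all of step 2 and horizontal distance between dial_pointer and index_mark below 0.004 m and velocity of joint timer_dial between -0.05 and 0.05 rad/s); the robot touches nothing.
It fails at once if the siphon jar or the mixing cup is pushed more than 25 mm from its place (distance of any of siphon_jar, mix_cup from where it was at the start of the episode above 0.025 m).
Of tall_1, tall_2, tall_3 only 1 to 2 are there at a start; the rules pass over those that are not, and their reading is None.
Of short_1, short_2, short_3 only 2 to 3 are there at a start; the rules pass over those that are not, and their reading is None.
At some moment in a run one of short_1, short_2, short_3 may be knocked a few centimetres aside while the robot is not near it.
It also fails if it takes over 210 s, if anything falls off the work surface, if the arm or the gripper's body presses on something with over 40 N, if the wrist force passes 120 N, or if a joint passes its speed limit or range.

## Working session

There is one attempt and no reset: what is moved stays moved. The work goes in short steps, Python scripts to look and compute and a shell command to move; the robot and the scene stay as the last step left them, time stands still between calls to the robot, and variables do not carry over. Pictures are saved under pics/ and viewed, and the job is handed in when it is done.

```bash
ls -la; mkdir -p pics; python3 - <<'E'
from station import r
import cv2,json
s=r.sense(); print(s)
for n in ["scene","top"]:
    im,d=r.capture(n); cv2.imwrite(f"pics/{n}0.png",im); c=r.calibration(n); print(n,c)
print(r.calibration("wrist"))
E
```

```text
total 12
drwxr-xr-x  3 agent agent 4096 Dec  7 16:38 .
drwxr-xr-x 23 root  root  4096 Dec  7 16:38 ..
drwxr-xr-x  2 agent agent 4096 Dec  7 16:38 pics
{'time_s': 0.0, 'joints': array([-5.33650076e+01,  2.20887828e+01,  3.78429049e-01, -2.94721518e-02,
       -6.84102413e+01, -1.48182024e+01]), 'joint_velocities': array([-0.03801526, -0.04135768, -0.04857631, -0.06287244,  0.00999841,
       -0.00999582]), 'effort': array([ 7.50671188e-04, -3.90659988e+01,  1.87400526e+01,  4.21961144e+00,
        1.11036765e-02, -1.92249672e-04]), 'tcp_pos': array([ 0.2320814 , -0.5796533 ,  0.22146997]), 'ee_rot': array([[-3.71462771e-01,  9.28447440e-01, -8.72114304e-04],
       [ 9.28445344e-01,  3.71463787e-01,  1.97435740e-03],
       [ 2.15704595e-03, -7.63101938e-05, -9.99997671e-01]]), 'wrist_force': array([0.52769209, 0.7362923 , 1.35831091]), 'moment': array([-0.03847988,  0.04349021, -0.01045169]), 'gripper_width': 1.0010154832100189}
scene {'fx': 623.4912802245182, 'fy': 623.4912802245182, 'cx': 316.84152321161645, 'cy': 243.4460569924715, 'R': array([[ 0.78722594, -0.61639804, -0.0181321
[... 232 characters left out ...]
326, 'cy': 234.87037521667278, 'R': array([[-0.02369562, -0.99854095, -0.0485231 ],
       [-0.98389752,  0.0318941 , -0.17586484],
       [ 0.17715584,  0.04357454, -0.98321771]]), 't': array([-0.1174145 ,  0.478033  ,  0.72884768])}
{'fx': 379.03314521227094, 'fy': 379.03314521227094, 'cx': 324.77246945203024, 'cy': 236.9022627500756, 'tool_from_camera': array([[ 9.99999816e-01, -6.05860156e-04, -1.40616262e-05,
        -1.99685751e-04],
       [ 5.90371230e-04,  9.68670633e-01,  2.48348255e-01,
        -6.64728309e-02],
       [-1.36843228e-04, -2.48348217e-01,  9.68670813e-01,
        -1.61272074e-01],
       [ 0.00000000e+00,  0.00000000e+00,  0.00000000e+00,
         1.00000000e+00]])}
```

View pics/scene0.png

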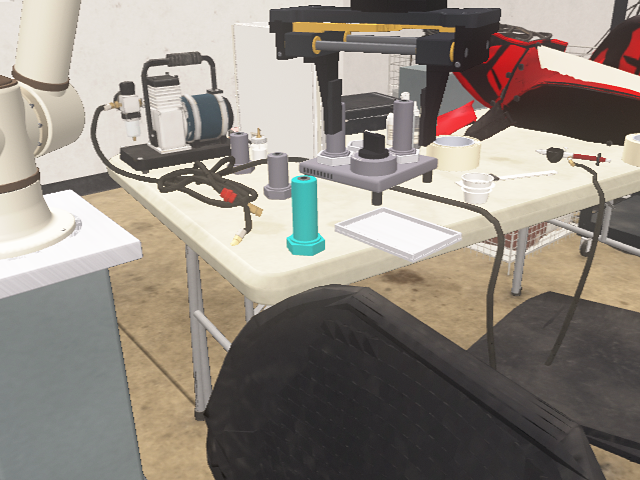

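View pics/top0.png

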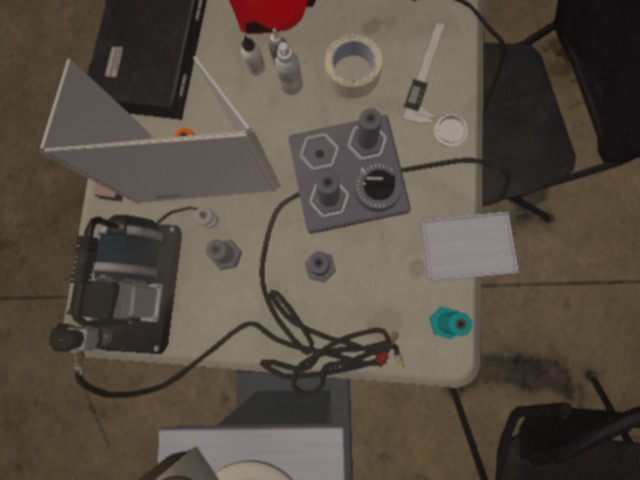

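```bash
cat > h.py <<'E'
from station import r
import numpy as np, cv2
def pts(name,d,c=None,s=None):
    c=c or r.calibration(name)
    v,u=np.mgrid[0:480,0:640]
    P=np.stack([(u-c['cx'])/c['fx']*d,(v-c['cy'])/c['fy']*d,d],-1)
    if name=='wrist':
        T=c['tool_from_camera']; P=P@T[:3,:3].T+T[:3,3]
        return P@s['ee_rot'].T+s['tcp_pos']
    return (P-c['t'])@c['R']
def look(name,fn):
    s=r.sense(); im,d=r.capture(name); cv2.imwrite('pics/'+fn+'.png',im); np.savez('pics/'+fn+'.npz',im=im,d=d)
    return s,im,d,pts(name,d,None,s)
def plan(pos,R=None,s=None):
    "tool-frame shift & rotvec (units 5deg) from the present pose"
    from scipy.spatial.transform import Rotation as Ro
    s=s or r.sense(); A=s['ee_rot']
    sh=A.T@(np.array(pos)-s['tcp_pos'])
    rv=np.zeros(3) if R is None else Ro.from_matrix(A.T@R).as_rotvec(degrees=True)/5
    return np.round(sh,4),np.round(rv,3)
def down(yaw):
    "tool down, tool x axis at yaw deg in world (mod 180 free)"
    a=np.deg2rad(yaw); x=np.array([np.cos(a),np.sin(a),0]); z=np.array([0,0,-1.]); return np.stack([x,np.cross(z,x),z],1)
E
python3 - <<'E'
from h import *
np.set_printoptions(precision=4,suppress=True)
s,im,d,P=look('top','top1')
for q in ["drying_base","short_1","tall_1","dry_tray","timer_dial","index_rider","siphon_jar","mix_cup","nest_1","spray_screen"]:
    try: L=r.cut_out(q,"top")
    except Exception as e: print(q,e); continue
    for o in L:
        m=o['region']&(d>0); p=P[m]
        if len(p)==0: continue
        zt=np.percentile(p[:,2],98); tp=p[p[:,2]>zt-.006]
        print(q,round(o['confidence'],2),np.round(o['uv']),m.sum(),'med',np.median(p,0),'ztop',round(zt,4),'top',tp.mean(0) if len(tp) else '')
        if q=="drying_base":
            dk=p[abs(p[:,2]-.046)<.006]; print(cv2.minAreaRect(dk[:,:2].astype(np.float32)*1000))
        if q=="dry_tray": print(cv2.minAreaRect(p[:,:2].astype(np.float32)*1000))
E
```

```text
drying_base 0.8 [347. 173.] 8234 med [ 0.5752 -0.1827  0.0471] ztop 0.1092 top [ 0.5504 -0.2312  0.1094]
((585.234375, -182.0259552001953), (183.83692932128906, 183.77012634277344), 10.469024658203125)
short_1 0.73 [226. 253.] 827 med [0.4463 0.0356 0.052 ] ztop 0.0774 top [0.4499 0.0431 0.0751]
short_1 0.58 [322. 264.] 709 med [ 0.4179 -0.129   0.0717] ztop 0.0776 top [ 0.4231 -0.1272  0.0752]
tall_1 0.92 [326. 194.] 1028 med [ 0.5266 -0.1477  0.1204] ztop 0.1533 top [ 0.5354 -0.1477  0.1512]
tall_1 0.73 [448. 321.] 992 med [ 0.3212 -0.3328  0.083 ] ztop 0.1073 top [ 0.3205 -0.3408  0.105 ]
tall_1 0.63 [369. 136.] 1046 med [ 0.6246 -0.2153  0.117 ] ztop 0.1532 top [ 0.6339 -0.2167  0.1512]
tall_1 0.39 [375. 184.] 831 med [ 0.5455 -0.2313  0.0814] ztop 0.1116 top [ 0.5506 -0.2312  0.1097]
dry_tray 0.59 [470. 246.] 5689 med [ 0.4526 -0.3931  0.0044] ztop 0.0131 top [ 0.4534 -0.3933  0.0112]
((529.646240234375, -537.995849609375), (218.8968963623047, 489.763671875), 12.210286140441895)
timer_dial 0.62 [374. 183.] 788 med [ 0.5453 -0.2313  0.0817] ztop 0.1116 top [ 0.5507 -0.2314  0.1097]
timer_dial 0.54 [225. 251.] 845 med [0.4466 0.0358 0.0503] ztop 0.0774 top [0.4499 0.0431 0.0751]
index_rider 0.16 [380. 182.] 807 med [ 0.5455 -0.2314  0.0816] ztop 0.1116 top [ 0.5507 -0.2314  0.1097]
siphon_jar 0.61 [206. 218.] 418 med [0.5106 0.0686 0.0511] ztop 0.0689 top [0.5154 0.073  0.0688]
mix_cup 0.84 [447. 126.] 873 med [ 0.662  -0.3706  0.0317] ztop 0.0435 top [ 0.6638 -0.3724  0.0415]
nest_1 0.71 [349. 172.] 8696 med [ 0.5756 -0.1829  0.0471] ztop 0.1095 top [ 0.5495 -0.2211  0.1138]
nest_1 0.42 [369. 136.] 1197 med [ 0.6255 -0.2155  0.1106] ztop 0.1531 top [ 0.6347 -0.2167  0.1512]
spray_screen 0.68 [448. 128.] 874 med [ 0.6613 -0.3693  0.0317] ztop 0.0434 top [ 0.6637 -0.3723  0.0414]
spray_screen 0.43 [377. 184.] 774 med [ 0.5455 -0.2312  0.0818] ztop 0.1116 top [ 0.5507 -0.2314  0.1097]
```

```bash
python3 - <<'E'
import cv2,numpy as np
im=cv2.imread('pics/top1.png')
a=cv2.resize(im[140:230,330:430],None,fx=6,fy=6,interpolation=cv2.INTER_CUBIC)
cv2.imwrite('pics/z1.png',a)
a=cv2.resize(im[40:290,40:300],None,fx=2.4,fy=2.4,interpolation=cv2.INTER_CUBIC)
cv2.imwrite('pics/z2.png',a)
E
```

```text
(no output)
```

View pics/z1.png

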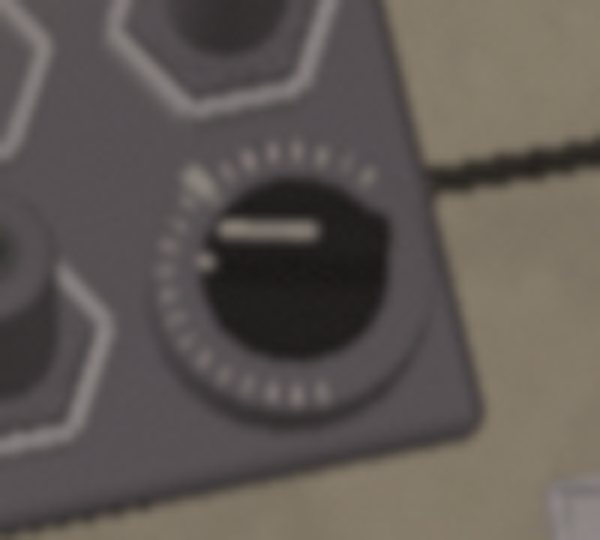

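View pics/z2.png

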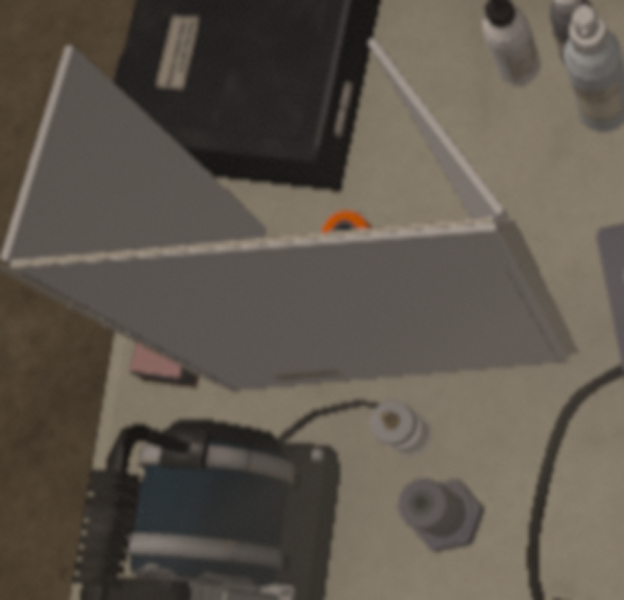

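```bash
python3 - <<'E'
from h import *
print(plan([.45,-.25,.44],down(100))); print(plan([.58,.08,.44],down(90)))
c=r.calibration('top'); print(-c['R'].T@c['t'])
d=np.load('pics/top1.npz')['d']; P=pts('top',d)
for u,v in [(278,188),(100,200),(250,135),(50,150),(137,203),(200,150)]: print(u,v,P[v,u])
E
```

```text
(array([ 0.2256,  0.3248, -0.2174]), array([0.   , 0.   , 2.364]))
(array([ 0.4837,  0.5682, -0.2174]), array([0.   , 0.   , 4.364]))
[ 0.33843365 -0.16424882  0.79498782]
278 188 [ 0.57385301 -0.05117494 -0.00123333]
100 200 [0.56212752 0.28833743 0.0020803 ]
250 135 [ 0.57416204 -0.04983117  0.24811225]
50 150 [0.55890429 0.21155642 0.2623026 ]
137 203 [0.55388848 0.21665135 0.00124131]
200 150 [0.56503142 0.0241826  0.22566062]
```

```bash
python3 -m jog '[[[0,0,-0.04],[0,0,0]],[[0.03,0.02,-0.08],[0,0,0.3]],[[0.05,0.05,-0.12],[0,0,0.6]],[[0.075,0.08,-0.145],[0,0,1]],[[0.10,0.11,-0.17],[0,0,1.2]],[[0.12,0.14,-0.19],[0,0,1.5]],[[0.14,0.17,-0.21],[0,0,1.7]],[[0.16,0.20,-0.217],[0,0,2]],[[0.18,0.23,-0.217],[0,0,2.2]],[[0.2,0.26,-0.217],[0,0,2.364]]]' 0.087
python3 -m jog '[[[0.02,0.03,0],[0,0,0.2]],[[0.04,0.06,0],[0,0,0.4]],[[0.06,0.09,0],[0,0,0.6]],[[0.08,0.12,0],[0,0,0.8]],[[0.10,0.15,0],[0,0,1]],[[0.12,0.17,0],[0,0,1.2]],[[0.14,0.19,0],[0,0,1.4]],[[0.16,0.20,0],[0,0,1.6]],[[0.18,0.21,0],[0,0,1.8]],[[0.2,0.21,0],[0,0,2.0]]]'
python3 - <<'E'
from h import *
s,im,d,P=look('wrist','w1'); print(s['tcp_pos'],plan([.58,.08,.44],down(90)))
E
```

```text
time_s: 1.48
tcp_pos: [0.3924, -0.3077, 0.441]
ee_rot: [[-0.172, 0.985, 0.004], [0.985, 0.172, -0.002], [-0.002, 0.003, -1.0]]
wrist_force: [0.9, -1.1, -0.1]
gripper_width: 1.001
time_s: 2.32
tcp_pos: [0.5651, -0.0741, 0.4375]
ee_rot: [[0.0, 1.0, -0.002], [1.0, -0.0, -0.0], [-0.0, -0.002, -1.0]]
wrist_force: [0.1, -0.5, 0.1]
gripper_width: 1.001
[ 0.56508684 -0.07405353  0.43752612] (array([ 0.1517,  0.0162, -0.0016]), array([-0.01 , -0.017,  0.018]))
```

View pics/w1.png

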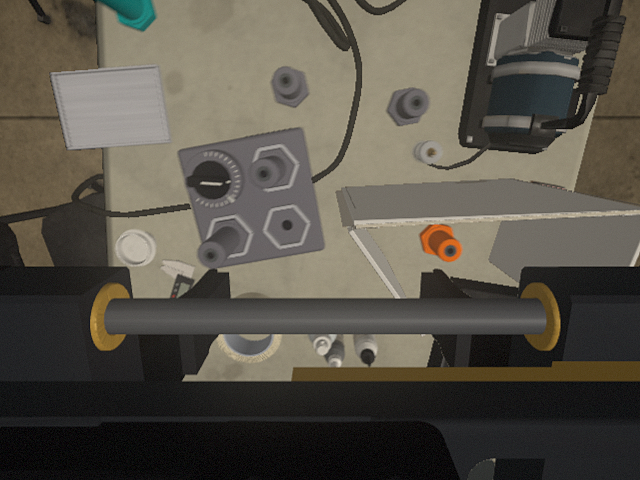

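```bash
python3 - <<'E'
from h import *
np.set_printoptions(precision=4,suppress=True)
im=cv2.imread('pics/w1.png')
cv2.imwrite('pics/z3.png',cv2.resize(im[140:220,175:255],None,fx=7,fy=7,interpolation=cv2.INTER_CUBIC))
s=r.sense(); d=np.load('pics/w1.npz')['d']; P=pts('wrist',d,None,s)
L=r.cut_out("drying_base","wrist")
for o in L:
    p=P[o['region']&(d>0)]; dk=p[abs(p[:,2]-.046)<.005]
    print(o['confidence'],len(p)); 
    if len(dk): print(cv2.minAreaRect(dk[:,:2].astype(np.float32)*1000))
for q in ["short_1","tall_1","dry_tray","siphon_jar"]:
  for o in r.cut_out(q,"wrist"):
    p=P[o['region']&(d>0)]
    if not len(p): continue
    zt=np.percentile(p[:,2],97); tp=p[p[:,2]>zt-.006]
    print(q,round(o['confidence'],2),np.round(o['uv']),round(zt,4),tp.mean(0),(tp.min(0)+tp.max(0))/2)
E
```

```text
0.93 12782
((585.471435546875, -179.24063110351562), (183.9714813232422, 184.17042541503906), 10.31486701965332)
0.37 1336
((541.2741088867188, -150.9479522705078), (37.511871337890625, 65.43643188476562), 30.049942016601562)
short_1 0.95 [407. 103.] 0.0764 [0.4497 0.0458 0.0747] [0.4498 0.0464 0.0744]
short_1 0.89 [286.  86.] 0.0762 [ 0.4232 -0.1242  0.0744] [ 0.4229 -0.1248  0.074 ]
short_1 0.77 [438. 242.] 0.0764 [0.6498 0.1063 0.0749] [0.6508 0.1069 0.0747]
short_1 0.61 [112. 104.] 0.0113 [ 0.4486 -0.3901  0.0097] [ 0.452  -0.3893  0.0096]
tall_1 0.97 [221. 245.] 0.1519 [ 0.6345 -0.2135  0.1504] [ 0.635  -0.2137  0.1501]
tall_1 0.76 [133.  14.] 0.0872 [ 0.3366 -0.3363  0.0882] [ 0.3356 -0.3366  0.0893]
tall_1 0.56 [272. 169.] 0.1522 [ 0.5354 -0.1447  0.1504] [ 0.5355 -0.1451  0.1499]
dry_tray 0.71 [109. 108.] 0.0114 [ 0.4494 -0.3907  0.0097] [ 0.452  -0.3887  0.0096]
siphon_jar 0.84 [426. 148.] 0.0646 [0.5141 0.0751 0.0669] [0.5148 0.0755 0.0656]
```

View pics/z3.png

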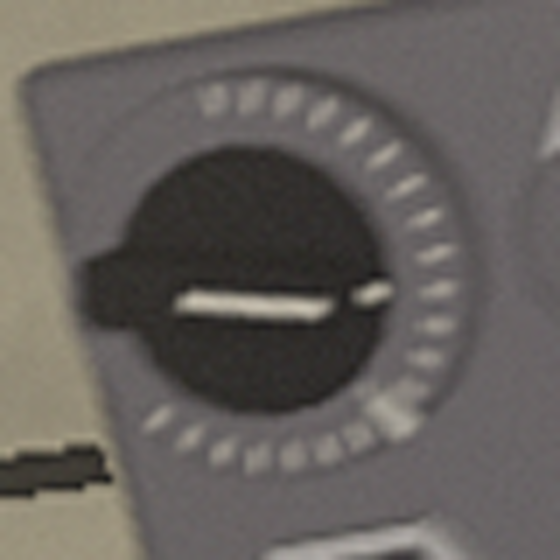

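```bash
cat >> h.py <<'E'
def ray(name,u,v,z,s=None):
    "world point of pixel at height z"
    c=r.calibration(name); a=np.array([(u-c['cx'])/c['fx'],(v-c['cy'])/c['fy'],1.])
    if name=='wrist':
        T=c['tool_from_camera']; o=s['ee_rot']@T[:3,3]+s['tcp_pos']; a=s['ee_rot']@(T[:3,:3]@a)
    else: o=-c['R'].T@c['t']; a=c['R'].T@a
    return o+a*(z-o[2])/a[2]
E
python3 - <<'E'
from h import *
np.set_printoptions(precision=4,suppress=True)
s=r.sense(); d=np.load('pics/w1.npz')['d']; P=pts('wrist',d,None,s)
f=lambda x,y:(x/7+175,y/7+140)
for n,x,y in [('l0',185,302),('l1',325,310),('tip',372,292),('rid',385,392),('rid2',405,425),('disc',250,250),('off',215,100),('end',158,418)]:
    u,v=f(x,y); print(n,P[int(v+.5),int(u+.5)],'ray@top',ray('wrist',u,v,.1105,s),'@.08',ray('wrist',u,v,.081,s))
E
```

```text
l0 [ 0.5511 -0.2354  0.1104] ray@top [ 0.5512 -0.2348  0.1105] @.08 [ 0.5545 -0.2444  0.081 ]
l1 [ 0.5533 -0.2119  0.1023] ray@top [ 0.5527 -0.2092  0.1105] @.08 [ 0.5561 -0.2172  0.081 ]
tip [ 0.553  -0.208   0.0809] ray@top [ 0.5494 -0.2003  0.1105] @.08 [ 0.5526 -0.2078  0.081 ]
rid [ 0.5735 -0.2088  0.0718] ray@top [ 0.5679 -0.1991  0.1105] @.08 [ 0.5722 -0.2065  0.081 ]
rid2 [ 0.5842 -0.2107  0.0487] ray@top [ 0.5741 -0.1958  0.1105] @.08 [ 0.5787 -0.203   0.081 ]
disc [ 0.5445 -0.2294  0.0848] ray@top [ 0.5418 -0.2221  0.1105] @.08 [ 0.5445 -0.2309  0.081 ]
off [ 0.516  -0.2383  0.0705] ray@top [ 0.5149 -0.2264  0.1105] @.08 [ 0.516  -0.2355  0.081 ]
end [ 0.5792 -0.2542  0.0714] ray@top [ 0.5727 -0.2416  0.1105] @.08 [ 0.5773 -0.2516  0.081 ]
```

```bash
python3 - <<'E'
from h import *
np.set_printoptions(precision=4,suppress=True)
s=r.sense(); print(s['joints'])
print(plan([.5503,-.229,.19],down(-5)))
d=np.load('pics/w1.npz')['d']; P=pts('wrist',d,None,s)
o=[o for o in r.cut_out('dry_tray','wrist')][0]; m=o['region']; p=P[m&(d>0)]; p=p[p[:,2]<.02]
p=p[(abs(p[:,0]-.452)<.12)&(abs(p[:,1]+.389)<.15)]
rim=p[p[:,2]>.006]
for q in (p,rim): print(len(q),cv2.minAreaRect(q[:,:2].astype(np.float32)*1000))
E
```

```text
[  8.6155  12.8217  17.4595   0.011  -94.6185 -98.6447]
(array([-0.1527, -0.0134,  0.2491]), array([ 0.004, -0.002, 18.994]))
8402 ((451.6902160644531, -394.3856506347656), (110.03548431396484, 156.64083862304688), 3.8953187465667725)
1584 ((451.652587890625, -394.3904724121094), (110.02845764160156, 156.58676147460938), 3.861355781555176)
```

```bash
python3 -m jog '[[[-0.02,0,0.02],[0,0,-1.4]],[[-0.05,0,0.05],[0,0,-2.8]],[[-0.08,-0.005,0.08],[0,0,-4.2]],[[-0.11,-0.01,0.11],[0,0,-5.6]],[[-0.13,-0.013,0.14],[0,0,-7]],[[-0.15,-0.013,0.17],[0,0,-8.4]],[[-0.153,-0.013,0.18],[0,0,-9.8]],[[-0.153,-0.013,0.18],[0,0,-11.2]],[[-0.153,-0.013,0.18],[0,0,-12.6]],[[-0.153,-0.013,0.18],[0,0,-14]]]' 0.045
python3 -m jog '[[[0,0,0],[0,0,-1]],[[0,0,0],[0,0,-2]],[[0,0,0],[0,0,-3]],[[0,0,0],[0,0,-3]],[[0,0,0],[0,0,-3]],[[0,0,0],[0,0,-3]],[[0,0,0],[0,0,-3]],[[0,0,0],[0,0,-3]],[[0,0,0],[0,0,-3]],[[0,0,0],[0,0,-3]]]'
python3 - <<'E'
from h import *
s,im,d,P=look('wrist','w2'); print(s['joints'],plan([.5503,-.229,.25],down(175)))
cv2.imwrite('pics/w2z.png',cv2.resize(im[100:330,200:460],None,fx=2.5,fy=2.5,interpolation=cv2.INTER_CUBIC))
E
```

```text
time_s: 3.5
tcp_pos: [0.5502, -0.2301, 0.2584]
ee_rot: [[-0.941, 0.338, -0.001], [0.338, 0.941, -0.0], [0.001, -0.0, -1.0]]
wrist_force: [0.3, 0.3, -0.7]
gripper_width: 0.523
time_s: 4.33
tcp_pos: [0.5508, -0.2286, 0.2589]
ee_rot: [[-0.996, 0.087, -0.0], [0.087, 0.996, -0.0], [0.0, -0.0, -1.0]]
wrist_force: [-0.6, 0.4, -0.3]
gripper_width: 0.518
[-6.99857095e+00  1.79546568e+01 -3.75257084e-01  1.12765682e-03
 -7.16701599e+01  1.97970619e+00] (array([ 0.0004, -0.0004,  0.0089]), array([-0.   ,  0.   , -0.002]))
```

View pics/w2z.png

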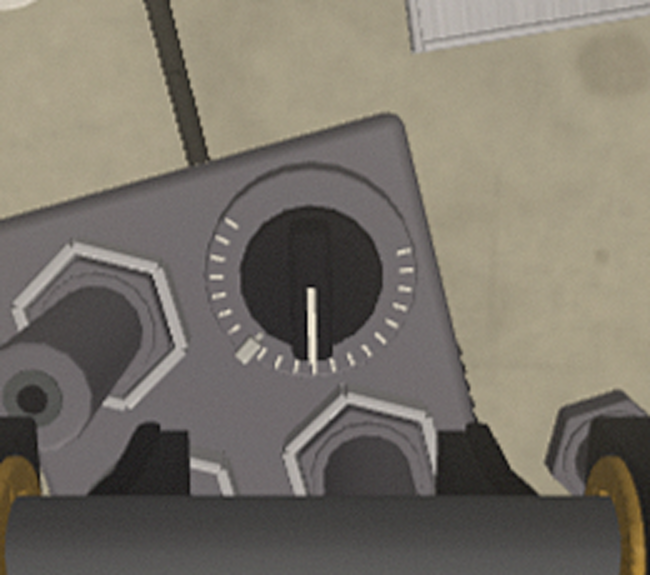

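View pics/w2.png

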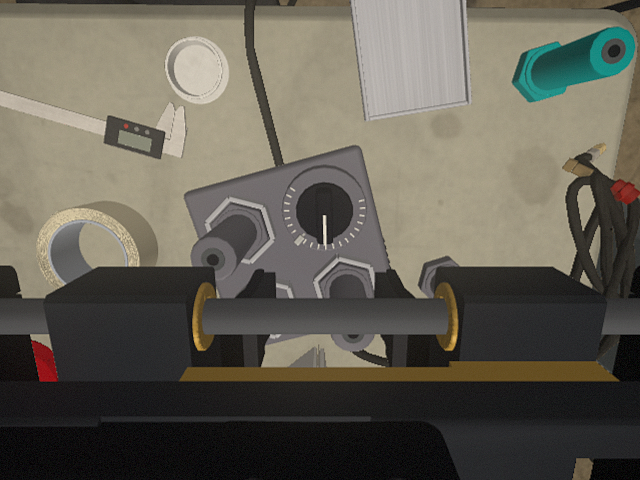

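```bash
python3 - <<'E'
from h import *
np.set_printoptions(precision=4,suppress=True)
s=r.sense(); d=np.load('pics/w2.npz')['d']; P=pts('wrist',d,None,s)
f=lambda x,y:(x/2.5+200,y/2.5+100)
for n,x,y,z in [('l0',311,288,.111),('l1',313,345,.111),('tip',313.5,362,.081),('rid in',258,340,.075),('discL',240,275,.081),('discR',383,275,.081),('ringL',207,275,.072),('ringR',415,275,.072),('off',411,252,.072),('end',228,219,.072)]:
    u,v=f(x,y); print(n,P[int(v+.5),int(u+.5)],ray('wrist',u,v,z,s))
m=(abs(P[...,0]-.55)<.03)&(abs(P[...,1]+.229)<.03)&(abs(P[...,2]-.081)<.003); q=P[m]; print(m.sum(),cv2.minEnclosingCircle(q[:,:2].astype(np.float32)*1000))
m=(abs(P[...,0]-.55)<.03)&(abs(P[...,1]+.229)<.03)&(P[...,2]>.107); q=P[m]; print(m.sum(),cv2.minAreaRect(q[:,:2].astype(np.float32)*1000),np.median(q[:,2]))
E
```

```text
l0 [ 0.5519 -0.2352  0.1098] [ 0.5516 -0.2352  0.111 ]
l1 [ 0.5528 -0.2153  0.1094] [ 0.5526 -0.2157  0.111 ]
tip [ 0.5544 -0.1981  0.0697] [ 0.5537 -0.2014  0.081 ]
rid in [ 0.5742 -0.2096  0.0726] [ 0.5739 -0.2102  0.075 ]
discL [ 0.5776 -0.236   0.0787] [ 0.5774 -0.2364  0.081 ]
discR [ 0.5252 -0.2299  0.0702] [ 0.5257 -0.2319  0.081 ]
ringL [ 0.5905 -0.2356  0.07  ] [ 0.5905 -0.2359  0.072 ]
ringR [ 0.5129 -0.2284  0.0681] [ 0.5133 -0.2291  0.072 ]
off [ 0.5145 -0.2375  0.0706] [ 0.5142 -0.2379  0.072 ]
end [ 0.5807 -0.2555  0.0711] [ 0.5804 -0.256   0.072 ]
1461 ((552.410888671875, -232.6839141845703), 25.942764282226562)
50143 ((549.9996337890625, -234.50643920898438), (48.986061096191406, 59.99842834472656), 89.99911499023438) 0.3667248828285317
```

```bash
python3 -m jog '[[[-0.001,-0.003,0.03],[0,0,0]],[[-0.001,-0.003,0.06],[0,0,0]],[[-0.001,-0.003,0.09],[0,0,0]],[[-0.001,-0.003,0.12],[0,0,0]],[[-0.001,-0.003,0.14],[0,0,0]],[[-0.001,-0.003,0.15],[0,0,0]],[[-0.001,-0.003,0.16],[0,0,0]],[[-0.001,-0.003,0.166],[0,0,0]],[[-0.001,-0.003,0.166],[0,0,0]],[[-0.001,-0.003,0.166],[0,0,0]]]'
python3 -m jog '[[[0,0,0],[0,0,0]],[[0,0,0],[0,0,0]],[[0,0,0],[0,0,0]],[[0,0,0],[0,0,0]],[[0,0,0],[0,0,0]],[[0,0,0],[0,0,0]],[[0,0,0],[0,0,0]],[[0,0,0],[0,0,0]],[[0,0,0],[0,0,0]],[[0,0,0],[0,0,0]]]' 0
```

```text
time_s: 5.22
tcp_pos: [0.5522, -0.2319, 0.0937]
ee_rot: [[-0.996, 0.087, 0.002], [0.087, 0.996, -0.0], [-0.002, -0.0, -1.0]]
wrist_force: [0.5, 0.6, -0.0]
gripper_width: 0.521
time_s: 6.05
tcp_pos: [0.5513, -0.2317, 0.0931]
ee_rot: [[-0.996, 0.087, -0.001], [0.087, 0.996, 0.0], [0.001, -0.0, -1.0]]
wrist_force: [-1.8, 1.4, 3.3]
gripper_width: 0.155
```

```bash
python3 -m jog '[[[0,0,0],[0,0,-1]],[[0,0,0],[0,0,-2]],[[0,0,0],[0,0,-3]],[[0,0,0],[0,0,-4]],[[0,0,0],[0,0,-5]],[[0,0,0],[0,0,-6]],[[0,0,0],[0,0,-7]],[[0,0,0],[0,0,-8]],[[0,0,0],[0,0,-9]],[[0,0,0],[0,0,-10]]]'
python3 -m jog '[[[0,0,0],[0,0,-1]],[[0,0,0],[0,0,-2]],[[0,0,0],[0,0,-3]],[[0,0,0],[0,0,-4]],[[0,0,0],[0,0,-5]],[[0,0,0],[0,0,-6]],[[0,0,0],[0,0,-7]],[[0,0,0],[0,0,-8]],[[0,0,0],[0,0,-9]],[[0,0,0],[0,0,-10]]]'
python3 -c "
from h import *
s=r.sense();print(s['moment'],s['wrist_force'],s['tcp_pos'])"
```

```text
time_s: 6.88
tcp_pos: [0.5506, -0.2319, 0.0931]
ee_rot: [[-0.704, -0.71, -0.002], [-0.71, 0.704, -0.0], [0.001, 0.001, -1.0]]
wrist_force: [-3.5, -0.0, 4.3]
gripper_width: 0.156
time_s: 7.72
tcp_pos: [0.5504, -0.2326, 0.0931]
ee_rot: [[0.091, -0.996, -0.002], [-0.996, -0.091, -0.001], [0.001, 0.002, -1.0]]
wrist_force: [-3.8, -3.4, 2.9]
gripper_width: 0.157
[-0.86182135  1.18135074 -0.08360706] [-3.838236   -3.4233906   2.91379552] [ 0.55041951 -0.23255658  0.09310751]
```

```bash
python3 -m jog '[[[0,0,0],[0,0,-0.3]],[[0,0,0],[0,0,-0.6]],[[0,0,0],[0,0,-0.9]],[[0,0,0],[0,0,-1.2]],[[0,0,0],[0,0,-1.4]],[[0,0,0],[0,0,-1.6]],[[0,0,0],[0,0,-1.6]],[[0,0,0],[0,0,-1.6]],[[0,0,0],[0,0,-1.6]],[[0,0,0],[0,0,-1.6]]]'
python3 -c "
from h import *
s=r.sense();print(s['moment'],s['wrist_force'],s['tcp_pos'],s['effort'][5])"
```

```text
time_s: 8.55
tcp_pos: [0.5506, -0.2325, 0.0931]
ee_rot: [[0.223, -0.975, -0.002], [-0.975, -0.223, -0.0], [0.0, 0.002, -1.0]]
wrist_force: [-3.4, -4.4, 4.4]
gripper_width: 0.159
[-1.23591055  1.36085663 -0.73169301] [-3.4422274  -4.43419956  4.42551454] [ 0.55064691 -0.23252854  0.09306486] 0.7465972378849983
```

```bash
python3 -m jog '[[[0,0,0],[0,0,0]],[[0,0,0],[0,0,0]],[[0,0,0],[0,0,0]],[[0,0,-0.03],[0,0,0]],[[0,0,-0.06],[0,0,0]],[[0,0,-0.09],[0,0,0]],[[0,0,-0.12],[0,0,0]],[[0,0,-0.15],[0,0,0]],[[0,0,-0.17],[0,0,0]],[[0,0,-0.17],[0,0,0]]]' 0.06
python3 - <<'E'
from h import *
np.set_printoptions(precision=4,suppress=True)
s,im,d,P=look('wrist','w3'); print(s['joints'],s['tcp_pos'])
s2,im2,d2,P2=look('top','top2')
a=cv2.resize(im2[80:290,200:530],None,fx=2.4,fy=2.4,interpolation=cv2.INTER_CUBIC); cv2.imwrite('pics/top2z.png',a)
E
```

```text
time_s: 9.38
tcp_pos: [0.5545, -0.2321, 0.2686]
ee_rot: [[0.227, -0.974, 0.011], [-0.974, -0.227, -0.003], [0.006, -0.01, -1.0]]
wrist_force: [1.0, 0.1, 0.8]
gripper_width: 0.683
[ -7.2482  17.7799   0.7218   0.0953 -72.2788 110.3263] [ 0.5545 -0.2321  0.2686]
```

View pics/w3.png

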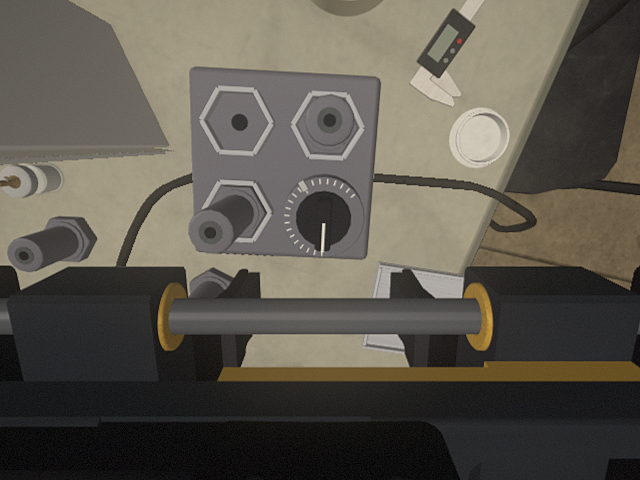

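```bash
python3 - <<'E'
from h import *
print(plan([.5354,-.1477,.24],down(190)))
E
```

```text
(array([-0.0851, -0.0025,  0.0234]), array([-0.023,  0.023, 18.61 ]))
```

```bash
python3 -m jog '[[[-0.01,0,0],[0,0,1.3]],[[-0.02,0,0],[0,0,2.6]],[[-0.03,0,0],[0,0,3.9]],[[-0.04,0,0],[0,0,5.2]],[[-0.05,-0.001,0],[0,0,6.5]],[[-0.06,-0.001,0.01],[0,0,7.8]],[[-0.07,-0.002,0.02],[0,0,9.1]],[[-0.08,-0.002,0.02],[0,0,10.4]],[[-0.085,-0.002,0.02],[0,0,11.7]],[[-0.085,-0.002,0.02],[0,0,13]]]' 0.06
python3 -m jog '[[[0,0,0],[0,0,1.3]],[[0,0,0],[0,0,2.6]],[[0,0,0],[0,0,3.9]],[[0,0,0],[0,0,5.2]],[[0,0,0],[0,0,5.6]],[[0,0,0],[0,0,5.6]],[[0,0,0],[0,0,5.6]],[[0,0,0],[0,0,5.6]],[[0,0,0],[0,0,5.6]],[[0,0,0],[0,0,5.6]]]'
python3 - <<'E'
from h import *
s,im,d,P=look('wrist','w4'); print(s['joints'],plan([.5354,-.1477,.112],down(190)))
E
```

```text
time_s: 10.32
tcp_pos: [0.5334, -0.1471, 0.2407]
ee_rot: [[-0.79, -0.613, -0.004], [-0.613, 0.79, 0.001], [0.002, 0.003, -1.0]]
wrist_force: [-0.1, 0.1, 0.7]
gripper_width: 0.684
time_s: 11.15
tcp_pos: [0.5343, -0.1484, 0.2426]
ee_rot: [[-0.985, -0.174, -0.0], [-0.174, 0.985, 0.0], [0.0, 0.0, -1.0]]
wrist_force: [-0.0, 0.0, -0.7]
gripper_width: 0.691
[ 1.22429761e+00  1.43817864e+01 -7.72179746e+00 -6.41578813e-03
 -6.79166313e+01  8.80288487e+00] (array([-0.0012,  0.0005,  0.1307]), array([ 0.001, -0.002,  0.003]))
```

View pics/w4.png

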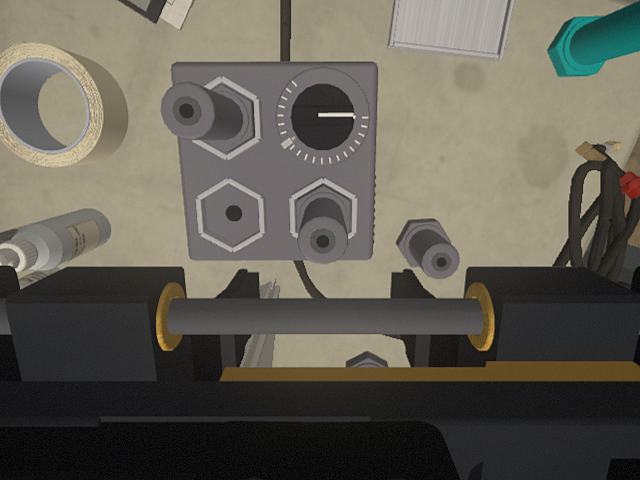

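```bash
python3 -m jog '[[[-0.001,0,0.03],[0,0,0]],[[-0.001,0,0.06],[0,0,0]],[[-0.001,0,0.09],[0,0,0]],[[-0.001,0,0.115],[0,0,0]],[[-0.001,0,0.13],[0,0,0]],[[-0.001,0,0.13],[0,0,0]],[[-0.001,0,0.13],[0,0,0]],[[-0.001,0,0.13],[0,0,0]],[[-0.001,0,0.13],[0,0,0]],[[-0.001,0,0.13],[0,0,0]]]'
python3 -m jog '[[[0,0,0],[0,0,0]],[[0,0,0],[0,0,0]],[[0,0,0],[0,0,0]],[[0,0,0],[0,0,0]],[[0,0,0],[0,0,0]],[[0,0,0],[0,0,0]],[[0,0,0],[0,0,0]],[[0,0,0],[0,0,0]],[[0,0,0],[0,0,0]],[[0,0,0],[0,0,0]]]' 0.02
python3 -c "
from h import *
s=r.sense();print(s['moment'],s['wrist_force'],s['tcp_pos'],plan([.449,-.360,.23],down(184)),plan([.62,-.19,.2],down(190)))"
```

```text
time_s: 12.03
tcp_pos: [0.5363, -0.1483, 0.1144]
ee_rot: [[-0.985, -0.174, 0.003], [-0.174, 0.985, -0.0], [-0.003, -0.001, -1.0]]
wrist_force: [-0.2, -0.6, 0.3]
gripper_width: 0.691
time_s: 12.87
tcp_pos: [0.5355, -0.1483, 0.1129]
ee_rot: [[-0.985, -0.174, 0.0], [-0.174, 0.985, -0.0], [-0.0, -0.0, -1.0]]
wrist_force: [0.1, 1.1, 0.8]
gripper_width: 0.408
[ 0.04891662  0.01821367 -0.0674763 ] [0.06588143 1.06775356 0.82122059] [ 0.53547447 -0.14828802  0.11294361] (array([ 0.1219, -0.1935, -0.1171]), array([-1.000e-03,  3.000e-03,  1.201e+00])) (array([-0.076 , -0.0558, -0.087 ]), array([-0.001,  0.003,  0.001]))
```

```bash
python3 -m jog '[[[0,0,-0.01],[0,0,0]],[[0,0,-0.03],[0,0,0]],[[0,0,-0.05],[0,0,0]],[[0,0,-0.07],[0,0,0]],[[0,0,-0.09],[0,0,0]],[[0,0,-0.10],[0,0,0]],[[0,0,-0.10],[0,0,0]],[[0,0,-0.10],[0,0,0]],[[0,0,-0.10],[0,0,0]],[[0,0,-0.10],[0,0,0]]]'
python3 - <<'E'
from h import *
d=np.load('pics/top1.npz')['d']; P=pts('top',d)
o=r.capture('top'); 
m=(abs(P[...,0]-.452)<.09)&(abs(P[...,1]+.393)<.10)&(d>0)
q=P[m]; rim=q[(q[:,2]>.007)&(q[:,2]<.02)]
print(len(rim),cv2.minAreaRect(rim[:,:2].astype(np.float32)*1000), np.percentile(rim[:,2],[50,90]))
print(np.percentile(q[:,2],[2,20,50,80,98]))
R=down(184)
from math import *
c=np.array(cv2.minAreaRect(rim[:,:2].astype(np.float32)*1000)[0])/1000; a=radians(3.9)
for t in (.035,-.035):
    p=c+t*np.array([-sin(a),cos(a)]); print(p,plan([*p,.213],down(184)))
E
```

```text
time_s: 13.7
tcp_pos: [0.5343, -0.1482, 0.2112]
ee_rot: [[-0.985, -0.173, -0.003], [-0.173, 0.985, 0.0], [0.003, 0.001, -1.0]]
wrist_force: [0.4, -0.1, -2.1]
gripper_width: 0.408
847 ((452.89312744140625, -391.94671630859375), (110.53858184814453, 155.8688201904297), 3.9640800952911377) [0.01143898 0.01335544]
[-0.00369824  0.00014363  0.00315689  0.00523067  0.01260846]
[ 0.45051259 -0.35702777] (array([ 0.1189, -0.1911, -0.0015]), array([ 0.007, -0.036,  1.197]))
[ 0.45527366 -0.42686567] (array([ 0.1264, -0.2607, -0.0015]), array([ 0.007, -0.036,  1.197]))
```

```bash
python3 -m jog '[[[0.006,-0.012,0],[0,0,0.1]],[[0.02,-0.04,0],[0,0,0.2]],[[0.035,-0.072,0],[0,0,0.4]],[[0.05,-0.105,0],[0,0,0.6]],[[0.066,-0.138,0],[0,0,0.8]],[[0.082,-0.17,0],[0,0,0.9]],[[0.097,-0.202,0],[0,0,1]],[[0.11,-0.23,0],[0,0,1.2]],[[0.12,-0.25,0],[0,0,1.2]],[[0.1265,-0.261,0],[0,0,1.2]]]'
python3 -m jog '[[[0,0,0.01],[0,0,0]],[[0,0,0.03],[0,0,0]],[[0,0,0.05],[0,0,0]],[[0,0,0.07],[0,0,0]],[[0,0,0.09],[0,0,0]],[[0,0,0.11],[0,0,0]],[[0,0,0.12],[0,0,0]],[[0,0,0.13],[0,0,0]],[[0,0,0.13],[0,0,0]],[[0,0,0.13],[0,0,0]]]'
python3 -c "
from h import *
s=r.sense();print(s['wrist_force'],plan([.4553,-.4269,.071],down(184)))"
```

```text
time_s: 14.58
tcp_pos: [0.4544, -0.43, 0.2116]
ee_rot: [[-0.998, -0.067, -0.002], [-0.067, 0.998, 0.001], [0.002, 0.001, -1.0]]
wrist_force: [-0.2, -0.4, -2.2]
gripper_width: 0.406
time_s: 15.42
tcp_pos: [0.4563, -0.4272, 0.0829]
ee_rot: [[-0.998, -0.07, -0.0], [-0.07, 0.998, -0.0], [0.0, -0.0, -1.0]]
wrist_force: [-0.5, -0.5, -2.0]
gripper_width: 0.405
[-0.54675115 -0.53191876 -2.02932684] (array([0.001 , 0.0003, 0.0119]), array([-0.002, -0.003,  0.007]))
```

```bash
python3 -m jog '[[[0.001,0,0.003],[0,0,0]],[[0.001,0,0.006],[0,0,0]],[[0.001,0,0.008],[0,0,0]],[[0.001,0,0.010],[0,0,0]],[[0.001,0,0.0115],[0,0,0]],[[0.001,0,0.0125],[0,0,0]],[[0.001,0,0.0125],[0,0,0]],[[0.001,0,0.0125],[0,0,0]],[[0.001,0,0.0125],[0,0,0]],[[0.001,0,0.0125],[0,0,0]]]'
```

```text
time_s: 16.25
tcp_pos: [0.4552, -0.4275, 0.0709]
ee_rot: [[-0.998, -0.07, 0.0], [-0.07, 0.998, -0.0], [-0.0, -0.0, -1.0]]
wrist_force: [-0.4, 1.0, 2.7]
gripper_width: 0.407
```

Contact is light (about +5 N change). Release, lift.

```bash
python3 -m jog '[[[0,0,0],[0,0,0]],[[0,0,0],[0,0,0]],[[0,0,0],[0,0,0]],[[0,0,0],[0,0,0]],[[0,0,-0.03],[0,0,0]],[[0,0,-0.06],[0,0,0]],[[0,0,-0.10],[0,0,0]],[[0,0,-0.13],[0,0,0]],[[0,0,-0.16],[0,0,0]],[[0,0,-0.16],[0,0,0]]]' 0.06
python3 - <<'E'
from h import *
s,im,d,P=look('wrist','w5'); print(plan([.6339,-.2167,.24],down(184)))
E
```

```text
time_s: 17.08
tcp_pos: [0.4578, -0.4298, 0.2383]
ee_rot: [[-0.997, -0.071, 0.011], [-0.071, 0.997, -0.009], [-0.01, -0.01, -1.0]]
wrist_force: [0.4, -0.4, 1.1]
gripper_width: 0.691
(array([-0.1916,  0.1989, -0.005 ]), array([-0.063,  0.082,  0.003]))
```

View pics/w5.png

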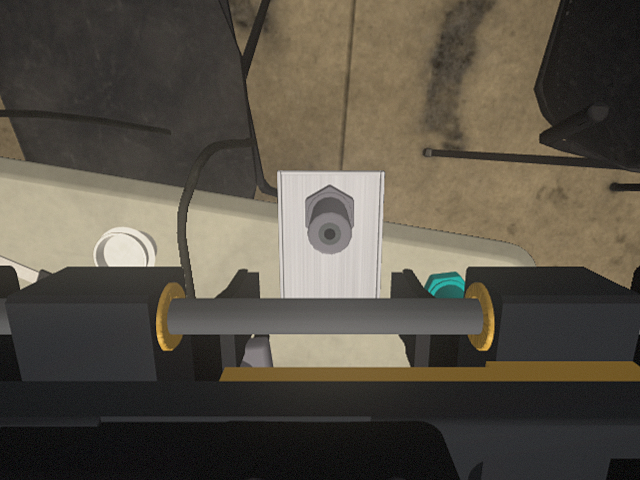

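```bash
python3 -m jog '[[[-0.008,0.008,0],[0,0,0]],[[-0.03,0.03,0],[0,0,0]],[[-0.055,0.055,0],[0,0,0]],[[-0.08,0.08,0],[0,0,0]],[[-0.105,0.106,0],[0,0,0]],[[-0.13,0.132,0],[0,0,0]],[[-0.153,0.157,0],[0,0,0]],[[-0.175,0.18,0],[0,0,0]],[[-0.19,0.194,0],[0,0,0]],[[-0.193,0.197,0],[0,0,0]]]'
python3 -m jog '[[[0,0,0],[0,0,0]],[[0,0,0.03],[0,0,0]],[[0,0,0.06],[0,0,0]],[[0,0,0.09],[0,0,0]],[[0,0,0.11],[0,0,0]],[[0,0,0.118],[0,0,0]],[[0,0,0.118],[0,0,0]],[[0,0,0.118],[0,0,0]],[[0,0,0.118],[0,0,0]],[[0,0,0.118],[0,0,0]]]'
python3 -c "
from h import *
s=r.sense();print(s['wrist_force'],plan([.6339,-.2167,.113],down(184)))"
```

```text
time_s: 17.97
tcp_pos: [0.6355, -0.2134, 0.2272]
ee_rot: [[-0.997, -0.074, -0.004], [-0.074, 0.997, 0.001], [0.004, 0.002, -1.0]]
wrist_force: [0.4, -0.3, -0.5]
gripper_width: 0.688
time_s: 18.8
tcp_pos: [0.6349, -0.2177, 0.1144]
ee_rot: [[-0.998, -0.07, 0.004], [-0.07, 0.998, -0.001], [-0.003, -0.001, -1.0]]
wrist_force: [0.4, -0.6, 0.2]
gripper_width: 0.692
[ 0.36587387 -0.57048903  0.22490619] (array([0.0009, 0.0011, 0.0014]), array([-0.011,  0.04 , -0.001]))
```

```bash
python3 -m jog '[[[0,0.001,0.001],[0,0,0]],[[0,0.001,0.001],[0,0,0]],[[0,0.001,0.001],[0,0,0]],[[0,0.001,0.001],[0,0,0]],[[0,0.001,0.001],[0,0,0]],[[0,0.001,0.001],[0,0,0]],[[0,0.001,0.001],[0,0,0]],[[0,0.001,0.001],[0,0,0]],[[0,0.001,0.001],[0,0,0]],[[0,0.001,0.001],[0,0,0]]]' 0.02
python3 -m jog '[[[0,0,-0.01],[0,0,0]],[[0,0,-0.03],[0,0,0]],[[0,0,-0.05],[0,0,0]],[[0,0,-0.07],[0,0,0]],[[0,0,-0.09],[0,0,0]],[[0,0,-0.10],[0,0,0]],[[0,0,-0.10],[0,0,0]],[[0,0,-0.10],[0,0,0]],[[0,0,-0.10],[0,0,0]],[[0,0,-0.10],[0,0,0]]]'
python3 -c "
from h import *
s=r.sense();print(s['wrist_force'],plan([.4505,-.357,.213],down(184)))"
```

```text
time_s: 19.63
tcp_pos: [0.6341, -0.2164, 0.1116]
ee_rot: [[-0.998, -0.07, 0.001], [-0.07, 0.998, -0.0], [-0.001, -0.0, -1.0]]
wrist_force: [0.8, 0.3, 1.3]
gripper_width: 0.406
time_s: 20.47
tcp_pos: [0.6328, -0.2161, 0.2093]
ee_rot: [[-0.998, -0.069, -0.004], [-0.069, 0.998, 0.001], [0.004, 0.001, -1.0]]
wrist_force: [-0.1, 0.6, -2.1]
gripper_width: 0.41
[-0.05821299  0.64492798 -2.09339349] (array([ 0.1916, -0.1279, -0.0031]), array([ 0.013, -0.043, -0.003]))
```

```bash
python3 -m jog '[[[0.008,-0.006,0],[0,0,0]],[[0.03,-0.02,0],[0,0,0]],[[0.055,-0.036,0],[0,0,0]],[[0.08,-0.053,0],[0,0,0]],[[0.105,-0.07,0],[0,0,0]],[[0.13,-0.086,0],[0,0,0]],[[0.153,-0.101,0],[0,0,0]],[[0.175,-0.116,0],[0,0,0]],[[0.19,-0.1255,0],[0,0,0]],[[0.193,-0.1275,0],[0,0,0]]]'
python3 -m jog '[[[0,0,0.01],[0,0,0]],[[0,0,0.03],[0,0,0]],[[0,0,0.05],[0,0,0]],[[0,0,0.07],[0,0,0]],[[0,0,0.09],[0,0,0]],[[0,0,0.11],[0,0,0]],[[0,0,0.12],[0,0,0]],[[0,0,0.13],[0,0,0]],[[0,0,0.135],[0,0,0]],[[0,0,0.135],[0,0,0]]]'
python3 -c "
from h import *
s=r.sense();print(s['wrist_force'],plan([.4505,-.357,.0696],down(184)))"
```

```text
time_s: 21.3
tcp_pos: [0.4467, -0.3584, 0.2109]
ee_rot: [[-0.998, -0.066, -0.002], [-0.066, 0.998, 0.001], [0.002, 0.001, -1.0]]
wrist_force: [0.1, 0.3, -0.9]
gripper_width: 0.409
time_s: 22.13
tcp_pos: [0.45, -0.3566, 0.0753]
ee_rot: [[-0.998, -0.07, -0.002], [-0.07, 0.998, 0.001], [0.002, 0.001, -1.0]]
wrist_force: [-0.4, -0.1, -1.4]
gripper_width: 0.407
[-0.39356855 -0.09112212 -1.44637718] (array([-0.0005, -0.0004,  0.0057]), array([ 0.01 , -0.018,  0.004]))
```

```bash
python3 -m jog '[[[0,0,0.001],[0,0,0]],[[0,0,0.002],[0,0,0]],[[0,0,0.003],[0,0,0]],[[0,0,0.004],[0,0,0]],[[0,0,0.005],[0,0,0]],[[0,0,0.006],[0,0,0]],[[0,0,0.0065],[0,0,0]],[[0,0,0.0065],[0,0,0]],[[0,0,0.0065],[0,0,0]],[[0,0,0.0065],[0,0,0]]]'
python3 -m jog '[[[0,0,0],[0,0,0]],[[0,0,0],[0,0,0]],[[0,0,0],[0,0,0]],[[0,0,0],[0,0,0]],[[0,0,-0.03],[0,0,0]],[[0,0,-0.06],[0,0,0]],[[0,0,-0.10],[0,0,0]],[[0,0,-0.14],[0,0,0]],[[0,0,-0.18],[0,0,0]],[[0,0,-0.19],[0,0,0]]]' 0.06
python3 - <<'E'
from h import *
np.set_printoptions(precision=4,suppress=True)
s2,im2,d2,P=look('top','top3')
m=(P[...,2]>.08)&(P[...,0]>.3)&(P[...,0]<.55)&(P[...,1]>0)&(P[...,1]<.3)
# obstacle map x/y by max z
for x in np.arange(.32,.6,.02):
    row=[]
    for y in np.arange(.22,-.22,-.02):
        k=(abs(P[...,0]-x)<.01)&(abs(P[...,1]-y)<.01)&(d2>0); row.append('%4d'%(1000*P[k][:,2].max()) if k.any() else '  --')
    print('%.2f'%x,' '.join(row))
for o in r.cut_out('short_1','top'):
    p=P[o['region']&(d2>0)]; zt=np.percentile(p[:,2],97); tp=p[p[:,2]>zt-.006]; print(o['confidence'],o['uv'],tp.mean(0))
E
```

```text
time_s: 22.97
tcp_pos: [0.4502, -0.357, 0.0699]
ee_rot: [[-0.998, -0.07, 0.0], [-0.07, 0.998, -0.0], [-0.0, -0.0, -1.0]]
wrist_force: [-0.1, 0.6, -2.1]
gripper_width: 0.407
time_s: 23.8
tcp_pos: [0.4526, -0.3591, 0.2682]
ee_rot: [[-0.997, -0.071, 0.012], [-0.071, 0.997, -0.008], [-0.011, -0.009, -1.0]]
wrist_force: [-0.3, 0.4, 0.9]
gripper_width: 0.689
0.32  169   --   --   --   --   --   --   --   --   --   --   --   --   --   --  682  693  695  693  685  665   --
0.34  180  209  181  181   --   --   --   --   --   --   --   --   --   --   --   --  682  686  687  681  666   --
0.36  180  213  211  176   --   --   --   --   --   --   --   --   --   --   --   --  668  677  678  675  664  640
0.38  176  218  217  180   --   --   --   --   --   --   --   --   --   --   --   --  648  665  669  669  662  642
0.40  173  219  218  181  115   --   --   --   --   --   --   --   --   --   --   --   --  652  660  661  657  644
0.42  130  219  219  132  116   --   --   --   --   --   --   --   --   --   --   --   --  632  649  652  651  642
0.44  126  219  219  131  113   --   --   --   --   -- 
[... 253 characters left out ...]
-   --   --   --  589  624  626  623
0.50   --  140  139  139  108   23   --   --   --   --   --   --   --   --   --   --   --   --  596  600   --   --
0.52   --    3    2   47   44   27   --   --   --   --   --   --   --   --   --   --   --   --  577   --   --   --
0.54    4    3    3    2   31   27   16   --   --   --   --   --   --   --   --   --   --   --   --   --   --   --
0.56  265  264  264  265  265  265  265  265  265  264  264  265  265  264   --   --   --   --   --   --   --   --
0.58  264   --   --   --   --   --   --   --  262  264  264  264  265  265  262   --   --   --   --   --   --   --
0.63 [487.9, 239.4] [ 0.4605 -0.4153  0.1208]
0.51 [185.4, 132.0] [0.6593 0.104  0.0769]
```

View pics/top3.png

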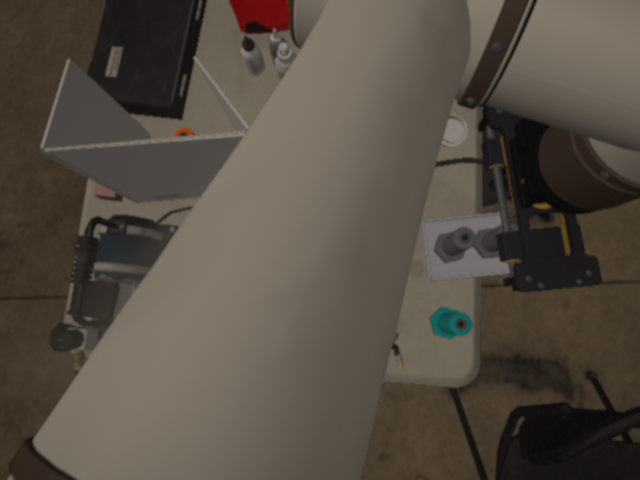

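```bash
python3 - <<'E'
from h import *
print(plan([.423,-.127,.21],down(184)))
E
```

```text
(array([0.0127, 0.2324, 0.0528]), array([-0.048,  0.082,  0.002]))
```

```bash
python3 -m jog '[[[0,0.02,0],[0,0,0]],[[0.002,0.045,0],[0,0,0]],[[0.004,0.075,0.01],[0,0,0]],[[0.006,0.105,0.02],[0,0,0]],[[0.008,0.135,0.03],[0,0,0]],[[0.01,0.165,0.04],[0,0,0]],[[0.011,0.195,0.05],[0,0,0]],[[0.011,0.22,0.05],[0,0,0]],[[0.011,0.2315,0.05],[0,0,0]],[[0.011,0.2315,0.05],[0,0,0]]]' 0.06
python3 - <<'E'
from h import *
np.set_printoptions(precision=4,suppress=True)
s,im,d,P=look('wrist','w6'); print(s['tcp_pos'])
for o in r.cut_out('short_1','wrist'):
    p=P[o['region']&(d>0)]; zt=np.percentile(p[:,2],97); tp=p[p[:,2]>zt-.006]; print(o['confidence'],o['uv'],zt,tp.mean(0))
E
```

```text
time_s: 24.73
tcp_pos: [0.4217, -0.125, 0.2085]
ee_rot: [[-0.997, -0.073, -0.003], [-0.073, 0.997, 0.0], [0.003, 0.001, -1.0]]
wrist_force: [0.5, -0.1, 0.3]
gripper_width: 0.69
[ 0.4217 -0.125   0.2085]
0.71 [286.5, 351.7] 0.0362936734129752 [0.452  0.0271 0.0345]
0.67 [323.3, 212.8] 0.07550739246044494 [ 0.4244 -0.1285  0.074 ]
```

View pics/w6.png

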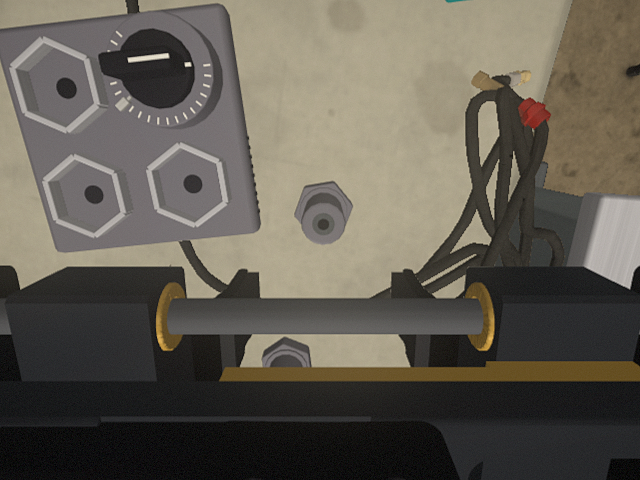

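```bash
cat >> h.py <<'E'
def foothex(P,c,zlo,zhi,s=None,rad=.034):
    "fit hex (50 mm across flats) to foot-top points about c -> centre, angle mod 60"
    from scipy.optimize import minimize
    from scipy.spatial import ConvexHull
    m=(np.hypot(P[...,0]-c[0],P[...,1]-c[1])<rad)&(P[...,2]>zlo)&(P[...,2]<zhi)
    lab,L=cv2.connectedComponents(m.astype(np.uint8))[0:2]
    q=P[m][:,:2]
    best=None
    for th in np.arange(0,60,5.):
        def f(x):
            a=np.deg2rad(x[2]+np.arange(6)*60); n=np.stack([np.cos(a),np.sin(a)])
            h=((q-x[:2])@n); ex=np.maximum(h.max(1)-.025,0)
            out=(ex**2).mean()
            sup=np.percentile(h,98.5,axis=0); w=(sup>.019)
            return 1e6*(3*out+((np.minimum(sup-.0245,0)*w)**2).mean())
        x=minimize(f,[*c,th],method='Nelder-Mead',options=dict(initial_simplex=[[*c,th],[c[0]+.003,c[1],th],[c[0],c[1]+.003,th],[*c,th+6]])) 
        if best is None or x.fun<best.fun: best=x
    return best.x[:2],best.x[2]%60,best.fun,len(q)
E
python3 - <<'E'
from h import *
np.set_printoptions(precision=4,suppress=True)
im=cv2.imread('pics/w6.png'); s=r.sense(); d=np.load('pics/w6.npz')['d']; P=pts('wrist',d,None,s)
print(foothex(P,(.4235,-.128),.011,.021))
z=cv2.resize(im[165:260,270:380],None,fx=6,fy=6,interpolation=cv2.INTER_CUBIC); cv2.imwrite('pics/z6.png',z)
E
```

```text
(array([ 0.4253, -0.1296]), np.float64(40.02272470516337), np.float64(0.02205016622666796), 839)
```

View pics/z6.png

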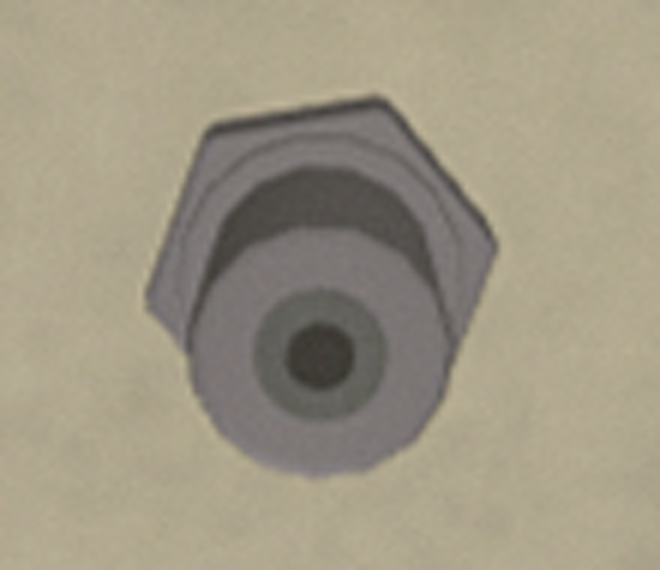

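```bash
cat >> h.py <<'E'
def edges(px,z,s,name='wrist'):
    "normals (deg mod 60) & lengths of consecutive hex edges through pixels at height z"
    W=[ray(name,u,v,z,s)[:2] for u,v in px]
    for a,b in zip(W,W[1:]):
        e=b-a; print('edge',np.round(np.hypot(*e)*1000,1),'normal mod60',round((np.degrees(np.arctan2(e[1],e[0]))-90)%60,1))
    return W
E
python3 - <<'E'
from h import *
s=r.sense()
W=edges([(x/6+270-.4,y/6+165-.4) for x,y in [(148,305),(210,130),(383,103),(495,245)]],.016,s)
print(W, (W[0]+W[3])/2)
# nest 3 and 1 corner edges in this picture (rim z=.060)
edges([(10,66),(45,38),(90,57)],.060,s); edges([(150,182),(184,144),(225,160)],.060,s); edges([(43,191),(72,156),(117,172)],.06,s)
edges([(4,28),(219,4),(260,230),(55,252)],.046,s)
E
```

```text
edge 29.5 normal mod60 43.8
edge 27.2 normal mod60 42.9
edge 28.5 normal mod60 42.6
[array([ 0.45203315, -0.12214005]), array([ 0.44381356, -0.15046896]), array([ 0.41730063, -0.1565212 ]), array([ 0.39801683, -0.135569  ])] [ 0.42502499 -0.12885452]
edge 35.7 normal mod60 6.8
edge 34.0 normal mod60 11.6
edge 42.8 normal mod60 18.7
edge 34.1 normal mod60 12.6
edge 39.9 normal mod60 18.7
edge 36.5 normal mod60 13.7
edge 168.1 normal mod60 39.7
edge 178.7 normal mod60 11.7
edge 184.6 normal mod60 40.3
```

```bash
python3 -c "
from h import *
s=r.sense();print(s['tcp_pos'],plan([.424,-.128,.04],down(184)))"
```

```text
[ 0.42248071 -0.12659647  0.20898051] (array([-0.0017, -0.0015,  0.169 ]), array([ 0.001, -0.021,  0.013]))
```

```bash
python3 -m jog '[[[-0.001,-0.001,0.03],[0,0,0]],[[-0.001,-0.001,0.06],[0,0,0]],[[-0.001,-0.001,0.09],[0,0,0]],[[-0.001,-0.001,0.12],[0,0,0]],[[-0.001,-0.001,0.14],[0,0,0]],[[-0.001,-0.001,0.155],[0,0,0]],[[-0.001,-0.001,0.166],[0,0,0]],[[-0.001,-0.001,0.169],[0,0,0]],[[-0.001,-0.001,0.169],[0,0,0]],[[-0.001,-0.001,0.169],[0,0,0]]]'
python3 -m jog '[[[0,0,0],[0,0,0]],[[0,0,0],[0,0,0]],[[0,0,0],[0,0,0]],[[0,0,0],[0,0,0]],[[0,0,0],[0,0,0]],[[0,0,0],[0,0,0]],[[0,0,0],[0,0,0]],[[0,0,0],[0,0,0]],[[0,0,0],[0,0,0]],[[0,0,0],[0,0,0]]]' 0.02
python3 -c "
from h import *
s=r.sense();print(s['tcp_pos'],s['moment'],plan([.6339,-.2167,.2],down(211.4)))"
```

```text
time_s: 25.67
tcp_pos: [0.4244, -0.1283, 0.041]
ee_rot: [[-0.998, -0.069, 0.0], [-0.069, 0.998, -0.0], [-0.0, -0.0, -1.0]]
wrist_force: [-0.1, -0.8, -0.8]
gripper_width: 0.69
time_s: 26.5
tcp_pos: [0.4238, -0.1278, 0.0412]
ee_rot: [[-0.998, -0.07, -0.0], [-0.07, 0.998, -0.0], [0.0, -0.0, -1.0]]
wrist_force: [-3.4, 1.1, 5.2]
gripper_width: 0.403
[ 0.42383487 -0.12776906  0.04116156] [0.29906432 0.83505718 0.01373057] (array([-0.2033, -0.1034, -0.1589]), array([ 1.000e-03, -6.000e-03, -5.479e+00]))
```

```bash
python3 -m jog '[[[0,0,-0.01],[0,0,0]],[[0,0,-0.03],[0,0,0]],[[0,0,-0.06],[0,0,0]],[[0,0,-0.09],[0,0,0]],[[0,0,-0.12],[0,0,0]],[[0,0,-0.145],[0,0,0]],[[-0.01,-0.005,-0.16],[0,0,-0.3]],[[-0.03,-0.015,-0.16],[0,0,-0.8]],[[-0.055,-0.028,-0.16],[0,0,-1.4]],[[-0.08,-0.04,-0.16],[0,0,-2.0]]]'
python3 -m jog '[[[-0.025,-0.013,0],[0,0,-0.6]],[[-0.05,-0.026,0],[0,0,-1.3]],[[-0.075,-0.04,0],[0,0,-2]],[[-0.1,-0.052,0],[0,0,-2.8]],[[-0.11,-0.075,0],[0,0,-3.48]],[[-0.11,-0.082,0],[0,0,-3.48]],[[-0.11,-0.082,0],[0,0,-3.48]],[[-0.11,-0.082,0],[0,0,-3.48]],[[-0.11,-0.082,0],[0,0,-3.48]],[[-0.11,-0.082,0],[0,0,-3.48]]]'
python3 - <<'E'
from h import *
s,im,d,P=look('wrist','w7'); print(s['tcp_pos'],s['wrist_force'],plan([.6339,-.2167,.2],down(211.4)))
E
```

```text
time_s: 27.33
tcp_pos: [0.5076, -0.1623, 0.2011]
ee_rot: [[-0.97, -0.245, 0.001], [-0.245, 0.97, 0.001], [-0.002, 0.0, -1.0]]
wrist_force: [0.4, 0.1, -1.0]
gripper_width: 0.404
time_s: 28.17
tcp_pos: [0.6326, -0.2144, 0.2012]
ee_rot: [[-0.853, -0.521, 0.0], [-0.521, 0.853, 0.0], [-0.0, 0.0, -1.0]]
wrist_force: [0.1, 0.2, -1.7]
gripper_width: 0.403
[ 0.63260682 -0.21441328  0.20124774] [ 0.10639979  0.24595923 -1.72331696] (array([ 0.0002, -0.0026,  0.0014]), array([-0.002,  0.006,  0.005]))
```

View pics/w7.png

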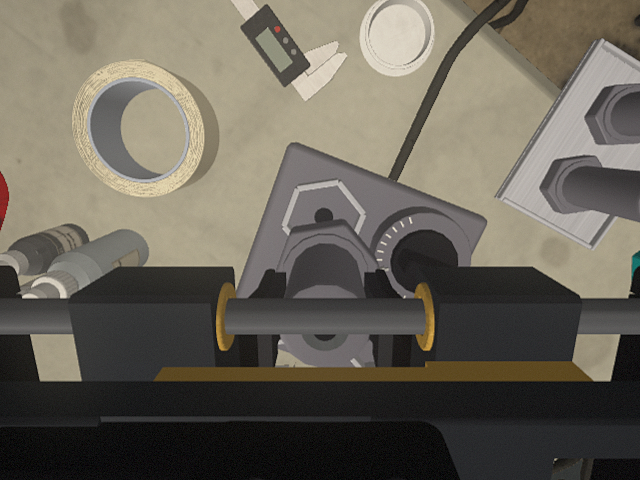

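```bash
python3 - <<'E'
import cv2
im=cv2.imread('pics/w7.png')
cv2.imwrite('pics/z7.png',cv2.resize(im[165:300,260:400],None,fx=5,fy=5,interpolation=cv2.INTER_CUBIC)[:600])
E
```

```text
(no output)
```

View pics/z7.png

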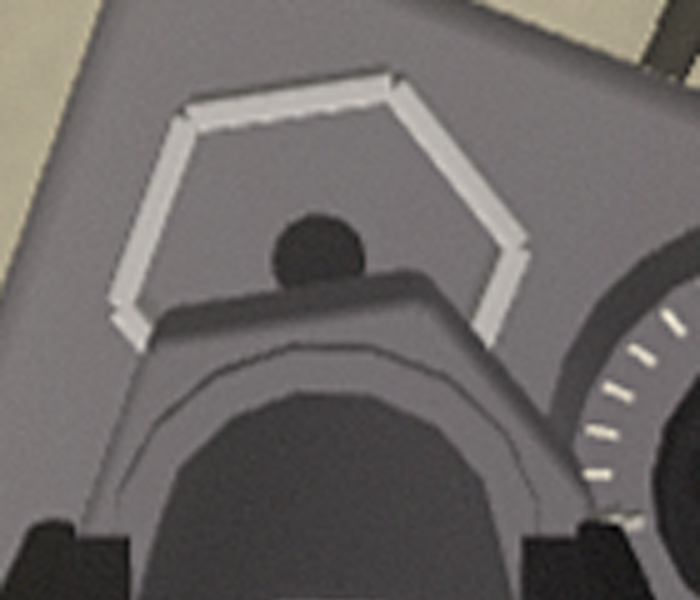

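```bash
python3 - <<'E'
from h import *
s=r.sense(); f=lambda x,y:(x/5+260-.4,y/5+165-.4)
W=edges([f(*p) for p in [(85,520),(158,338),(420,300),(595,510)]],.176,s); print((W[0]+W[3])/2)
W=edges([f(*p) for p in [(112,300),(181,108),(396,76),(528,245)]],.060,s); print((W[0]+W[3])/2,W)
E
```

```text
edge 21.0 normal mod60 9.0
edge 26.8 normal mod60 9.9
edge 28.9 normal mod60 11.0
[ 0.6342411  -0.21761226]
edge 33.5 normal mod60 10.6
edge 34.6 normal mod60 9.8
edge 34.8 normal mod60 9.9
[ 0.63740346 -0.21771583] [array([ 0.66395027, -0.1961569 ]), array([ 0.6701333 , -0.22909567]), array([ 0.64355605, -0.251256  ]), array([ 0.61085666, -0.23927476])]
```

```bash
python3 -m jog '[[[0,-0.0026,0.02],[0,0,0]],[[0,-0.0026,0.04],[0,0,0]],[[0,-0.0026,0.06],[0,0,0]],[[0,-0.0026,0.075],[0,0,0]],[[0,-0.0026,0.085],[0,0,0]],[[0,-0.0026,0.091],[0,0,0]],[[0,-0.0026,0.094],[0,0,0]],[[0,-0.0026,0.094],[0,0,0]],[[0,-0.0026,0.094],[0,0,0]],[[0,-0.0026,0.094],[0,0,0]]]'
python3 -m jog '[[[0,0,0.002],[0,0,0]],[[0,0,0.004],[0,0,0]],[[0,0,0.006],[0,0,0]],[[0,0,0.008],[0,0,0]],[[0,0,0.01],[0,0,0]],[[0,0,0.011],[0,0,0]],[[0,0,0.011],[0,0,0]],[[0,0,0.011],[0,0,0]],[[0,0,0.011],[0,0,0]],[[0,0,0.011],[0,0,0]]]'
python3 -c "
from h import *
s=r.sense();print(s['tcp_pos'],s['moment'],s['wrist_force'])"
```

```text
time_s: 29.05
tcp_pos: [0.6353, -0.2174, 0.1081]
ee_rot: [[-0.853, -0.521, 0.002], [-0.521, 0.853, -0.0], [-0.002, -0.002, -1.0]]
wrist_force: [-1.3, 0.6, -1.3]
gripper_width: 0.41
time_s: 29.88
tcp_pos: [0.6349, -0.2171, 0.0957]
ee_rot: [[-0.854, -0.521, 0.0], [-0.521, 0.854, 0.0], [-0.001, -0.0, -1.0]]
wrist_force: [1.9, -0.0, -2.8]
gripper_width: 0.404
[ 0.63485536 -0.21713388  0.09573706] [ 0.14298009 -0.46157658 -0.02435501] [ 1.91218771e+00 -1.75943612e-03 -2.79260621e+00]
```

```bash
python3 -m jog '[[[0,0,0.002],[0,0,0]],[[0,0,0.004],[0,0,0]],[[0,0,0.006],[0,0,0]],[[0,0,0.007],[0,0,0]],[[0,0,0.008],[0,0,0]],[[0,0,0.009],[0,0,0]],[[0,0,0.009],[0,0,0]],[[0,0,0.009],[0,0,0]],[[0,0,0.009],[0,0,0]],[[0,0,0.009],[0,0,0]]]'
python3 -c "
from h import *
s=r.sense();print(s['tcp_pos'],s['moment'],s['wrist_force'])"
```

```text
time_s: 30.72
tcp_pos: [0.6349, -0.2174, 0.0872]
ee_rot: [[-0.854, -0.521, 0.001], [-0.521, 0.854, -0.0], [-0.001, -0.001, -1.0]]
wrist_force: [1.3, 0.6, 1.8]
gripper_width: 0.405
[ 0.63491916 -0.21735501  0.08724591] [ 0.094209   -0.42222217 -0.03295021] [1.32580747 0.63762006 1.84685532]
```

```bash
python3 -m jog '[[[0,0,0],[0,0,0]],[[0,0,0],[0,0,0]],[[0,0,0],[0,0,0]],[[0,0,0],[0,0,0]],[[0,0,-0.03],[0,0,0]],[[0,0,-0.06],[0,0,0]],[[0,0,-0.09],[0,0,0]],[[0,0,-0.12],[0,0,0]],[[0,0,-0.14],[0,0,0]],[[0,0,-0.15],[0,0,0]]]' 0.06
python3 - <<'E'
from h import *
s,im,d,P=look('wrist','w8'); print(s['tcp_pos'],plan([.44,-.1,.237],down(184)),plan([.44,0,.237],down(184)))
E
```

```text
time_s: 31.55
tcp_pos: [0.6355, -0.2177, 0.2407]
ee_rot: [[-0.853, -0.521, 0.005], [-0.521, 0.853, -0.001], [-0.004, -0.004, -1.0]]
wrist_force: [0.4, 0.2, 0.9]
gripper_width: 0.685
[ 0.63551267 -0.2176967   0.24069501] (array([0.1057, 0.2026, 0.0028]), array([-0.041,  0.062,  5.483])) (array([0.0536, 0.288 , 0.0026]), array([-0.041,  0.062,  5.483]))
```

View pics/w8.png

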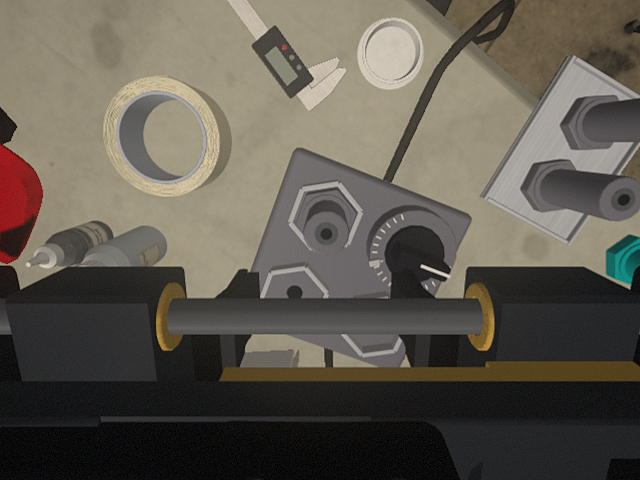

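```bash
python3 -m jog '[[[0.01,0.02,0],[0,0,0.5]],[[0.025,0.045,0],[0,0,1.1]],[[0.04,0.07,0],[0,0,1.7]],[[0.055,0.1,0],[0,0,2.4]],[[0.07,0.13,0],[0,0,3.2]],[[0.085,0.16,0],[0,0,4]],[[0.097,0.185,0],[0,0,4.7]],[[0.1057,0.203,0],[0,0,5.3]],[[0.095,0.225,0],[0,0,5.48]],[[0.085,0.24,0],[0,0,5.48]]]'
python3 - <<'E'
from h import *
np.set_printoptions(precision=4,suppress=True)
s,im,d,P=look('wrist','w9'); print(s['tcp_pos'],plan([.45,.045,.21],down(184)))
for o in r.cut_out('short_1','wrist'):
    p=P[o['region']&(d>0)]; zt=np.percentile(p[:,2],97); tp=p[p[:,2]>zt-.006]; print(o['confidence'],o['uv'],zt,tp.mean(0))
E
```

```text
time_s: 32.43
tcp_pos: [0.4344, -0.0561, 0.2356]
ee_rot: [[-0.998, -0.068, -0.003], [-0.068, 0.998, 0.0], [0.003, 0.0, -1.0]]
wrist_force: [0.9, -0.4, -0.5]
gripper_width: 0.692
[ 0.4344 -0.0561  0.2356] (array([-0.0215,  0.098 ,  0.0257]), array([ 0.012, -0.021,  0.014]))
0.56 [304.7, 285.7] 0.07412061279326922 [0.4497 0.057  0.0739]
```

View pics/w9.png

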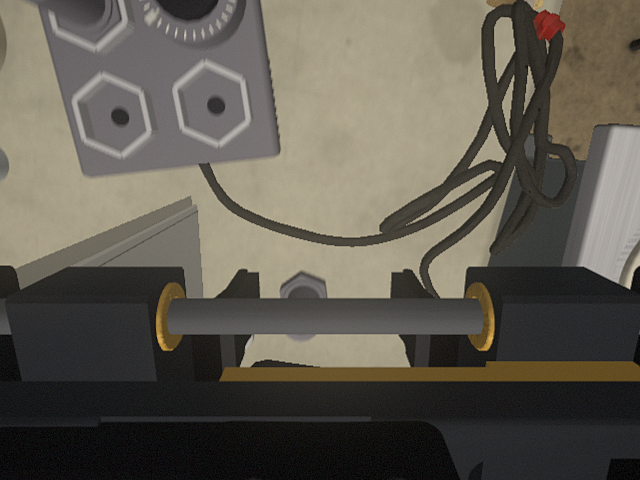

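```bash
python3 -m jog '[[[0,0.02,0],[0,0,0]],[[-0.01,0.045,0],[0,0,0]],[[-0.02,0.07,0.01],[0,0,0]],[[-0.02,0.09,0.02],[0,0,0]],[[-0.02,0.096,0.02],[0,0,0]],[[-0.02,0.096,0.02],[0,0,0]],[[-0.02,0.096,0.02],[0,0,0]],[[-0.02,0.096,0.02],[0,0,0]],[[-0.02,0.096,0.02],[0,0,0]],[[-0.02,0.096,0.02],[0,0,0]]]'
python3 - <<'E'
from h import *
np.set_printoptions(precision=4,suppress=True)
s,im,d,P=look('wrist','w10'); print(s['tcp_pos'],plan([.45,.045,.04],down(184)))
cv2.imwrite('pics/z10.png',cv2.resize(im[150:270,260:400],None,fx=5,fy=5,interpolation=cv2.INTER_CUBIC))
for o in r.cut_out('short_1','wrist'):
    p=P[o['region']&(d>0)]; zt=np.percentile(p[:,2],97); tp=p[p[:,2]>zt-.006]; print(o['confidence'],o['uv'],zt,tp.mean(0))
    print(foothex(P,tp.mean(0)[:2],.011,.021))
E
```

```text
time_s: 33.37
tcp_pos: [0.4504, 0.0397, 0.2172]
ee_rot: [[-0.998, -0.068, 0.001], [-0.068, 0.998, 0.0], [-0.001, 0.0, -1.0]]
wrist_force: [0.3, -0.1, -0.0]
gripper_width: 0.691
[0.4504 0.0397 0.2172] (array([0.0001, 0.0052, 0.1772]), array([ 0.002,  0.007, -0.013]))
0.82 [322.6, 217.1] 0.07550398406022978 [0.4512 0.0427 0.074 ]
(array([0.4514, 0.0432]), np.float64(16.88125448360185), np.float64(0.05282360017850625), 813)
```

View pics/w10.png

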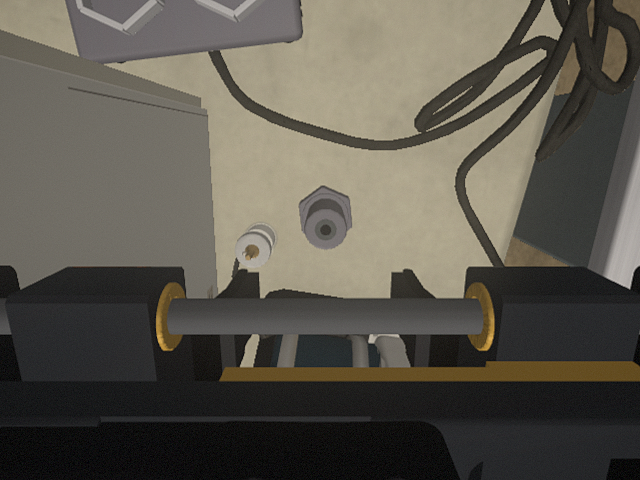

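View pics/z10.png

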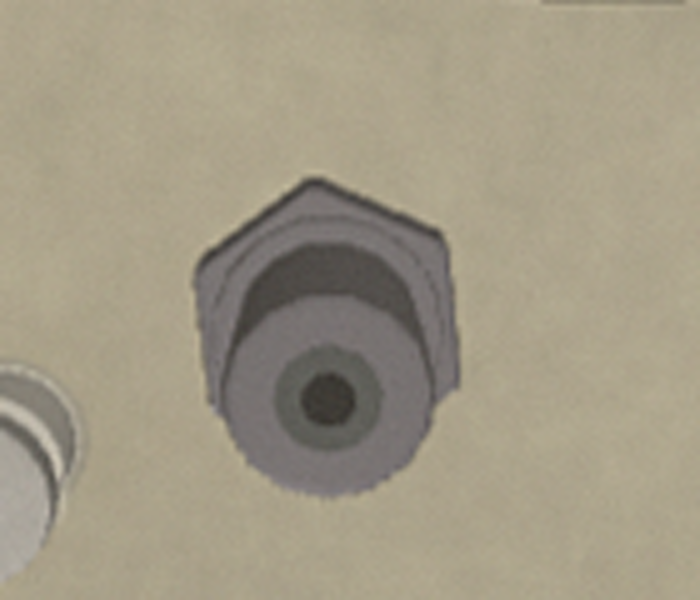

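```bash
python3 - <<'E'
from h import *
s=r.sense(); f=lambda x,y:(x/5+260-.4,y/5+150-.4)
W=edges([f(*p) for p in [(213,408),(195,272),(315,182),(444,238),(459,385)]],.016,s); print((W[1]+W[4])/2,(W[0]+W[3])/2)
d=np.load('pics/w10.npz')['d']; P=pts('wrist',d,None,s)
m=(abs(P[...,2]-.12)<.13)&(P[...,0]>.53)&(P[...,0]<.6)&(P[...,1]<.1)&(P[...,1]>-.06)&(P[...,2]>.09)
q=P[m]; print(len(q),[ (round(y,2),round(float(np.percentile(q[abs(q[:,1]-y)<.01][:,0],3)),4)) for y in (-.04,-.02,0,.02,.04,.06,.08) if (abs(q[:,1]-y)<.01).any()])
E
```

```text
edge 27.2 normal mod60 10.4
edge 29.0 normal mod60 10.7
edge 27.0 normal mod60 10.5
edge 29.2 normal mod60 10.6
[0.45090401 0.04392203] [0.45112629 0.04295472]
36621 [(-0.04, 0.5676), (-0.02, 0.5666), (0, 0.5658), (0.02, 0.5649), (0.04, 0.564), (0.06, 0.5631), (0.08, 0.5627)]
```

```bash
python3 -m jog '[[[0,0.0037,0.03],[0,0,0]],[[0,0.0037,0.06],[0,0,0]],[[0,0.0037,0.09],[0,0,0]],[[0,0.0037,0.12],[0,0,0]],[[0,0.0037,0.14],[0,0,0]],[[0,0.0037,0.16],[0,0,0]],[[0,0.0037,0.172],[0,0,0]],[[0,0.0037,0.176],[0,0,0]],[[0,0.0037,0.176],[0,0,0]],[[0,0.0037,0.176],[0,0,0]]]' 0.052
python3 -m jog '[[[0,0,0],[0,0,0]],[[0,0,0],[0,0,0]],[[0,0,0],[0,0,0]],[[0,0,0],[0,0,0]],[[0,0,0],[0,0,0]],[[0,0,0],[0,0,0]],[[0,0,0],[0,0,0]],[[0,0,0],[0,0,0]],[[0,0,0],[0,0,0]],[[0,0,0],[0,0,0]]]' 0.02
python3 -c "
from h import *
s=r.sense();print(s['tcp_pos'],s['moment'],plan([.4507,-.1,.2],down(184)),plan([.5358,-.1480,.2],down(184)))"
```

```text
time_s: 34.3
tcp_pos: [0.4506, 0.0443, 0.0414]
ee_rot: [[-0.998, -0.07, 0.001], [-0.07, 0.998, 0.0], [-0.001, 0.0, -1.0]]
wrist_force: [0.5, -0.2, -0.3]
gripper_width: 0.598
time_s: 35.13
tcp_pos: [0.4502, 0.0442, 0.0415]
ee_rot: [[-0.998, -0.07, 0.001], [-0.07, 0.998, 0.0], [-0.001, 0.0, -1.0]]
wrist_force: [-2.4, -0.2, 6.5]
gripper_width: 0.409
[0.45022603 0.04424889 0.04149395] [ 0.05954432  0.62068913 -0.0498925 ] (array([ 0.0095, -0.1439, -0.1585]), array([0.001, 0.007, 0.003])) (array([-0.072 , -0.1978, -0.1585]), array([0.001, 0.007, 0.003]))
```

```bash
python3 -m jog '[[[0,0,-0.01],[0,0,0]],[[0,0,-0.03],[0,0,0]],[[0,0,-0.06],[0,0,0]],[[0,0,-0.09],[0,0,0]],[[0,0,-0.12],[0,0,0]],[[0,0,-0.15],[0,0,0]],[[0.002,-0.01,-0.17],[0,0,0]],[[0.003,-0.03,-0.175],[0,0,0]],[[0.004,-0.055,-0.175],[0,0,0]],[[0.005,-0.08,-0.175],[0,0,0]]]'
python3 -m jog '[[[0,-0.025,0],[0,0,0]],[[-0.01,-0.05,0],[0,0,0]],[[-0.03,-0.07,0],[0,0,0]],[[-0.05,-0.09,0],[0,0,0]],[[-0.065,-0.107,0],[0,0,0]],[[-0.077,-0.118,0],[0,0,0]],[[-0.077,-0.118,0.01],[0,0,0]],[[-0.077,-0.118,0.015],[0,0,0]],[[-0.077,-0.118,0.015],[0,0,0]],[[-0.077,-0.118,0.015],[0,0,0]]]'
python3 - <<'E'
from h import *
s,im,d,P=look('wrist','w11'); print(s['tcp_pos'],s['wrist_force'],plan([.5358,-.148,.11],down(184)))
cv2.imwrite('pics/z11.png',cv2.resize(im[165:300,240:420],None,fx=4,fy=4,interpolation=cv2.INTER_CUBIC))
E
```

```text
time_s: 35.97
tcp_pos: [0.4504, -0.0364, 0.2162]
ee_rot: [[-0.997, -0.071, 0.001], [-0.071, 0.997, 0.001], [-0.001, 0.001, -1.0]]
wrist_force: [0.5, -0.1, -2.0]
gripper_width: 0.404
time_s: 36.8
tcp_pos: [0.5344, -0.1478, 0.2001]
ee_rot: [[-0.998, -0.07, -0.002], [-0.07, 0.998, 0.0], [0.002, 0.0, -1.0]]
wrist_force: [-0.6, -0.3, -1.3]
gripper_width: 0.404
[ 0.53444687 -0.14776776  0.20005888] [-0.56559013 -0.30726023 -1.27812377] (array([-0.0009, -0.0003,  0.0908]), array([ 0.   , -0.007,  0.011]))
```

View pics/z11.png

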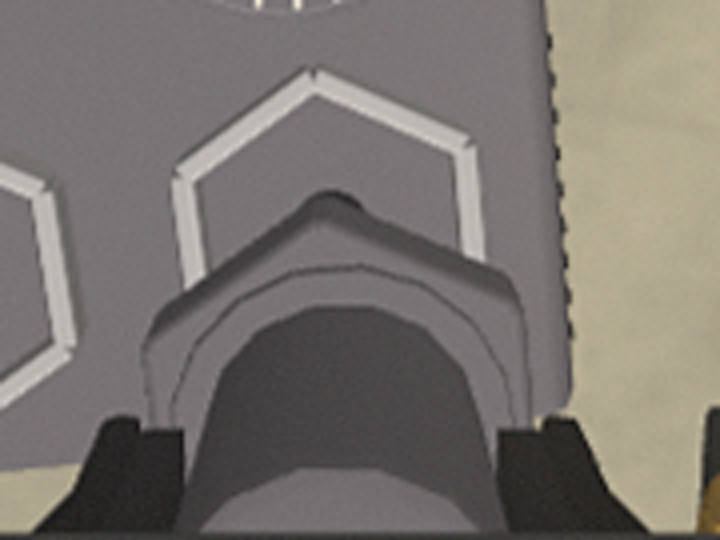

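Aligned. Descend.

```bash
python3 -m jog '[[[-0.001,0,0.02],[0,0,0]],[[-0.001,0,0.04],[0,0,0]],[[-0.001,0,0.06],[0,0,0]],[[-0.001,0,0.075],[0,0,0]],[[-0.001,0,0.085],[0,0,0]],[[-0.001,0,0.09],[0,0,0]],[[-0.001,0,0.095],[0,0,0]],[[-0.001,0,0.1],[0,0,0]],[[-0.001,0,0.105],[0,0,0]],[[-0.001,0,0.105],[0,0,0]]]'
python3 -c "
from h import *
s=r.sense();print(s['tcp_pos'],s['moment'],s['wrist_force'])"
```

```text
time_s: 37.68
tcp_pos: [0.5363, -0.1482, 0.0954]
ee_rot: [[-0.998, -0.07, -0.001], [-0.07, 0.998, 0.0], [0.001, 0.0, -1.0]]
wrist_force: [-0.6, 0.1, -1.2]
gripper_width: 0.405
[ 0.53634637 -0.14816039  0.09539591] [ 0.02129879  0.14219554 -0.02786945] [-0.57742947  0.12068511 -1.17756505]
```

```bash
python3 -m jog '[[[0,0,0.002],[0,0,0]],[[0,0,0.004],[0,0,0]],[[0,0,0.006],[0,0,0]],[[0,0,0.007],[0,0,0]],[[0,0,0.008],[0,0,0]],[[0,0,0.0085],[0,0,0]],[[0,0,0.0085],[0,0,0]],[[0,0,0.0085],[0,0,0]],[[0,0,0.0085],[0,0,0]],[[0,0,0.0085],[0,0,0]]]'
python3 -m jog '[[[0,0,0],[0,0,0]],[[0,0,0],[0,0,0]],[[0,0,0],[0,0,0]],[[0,0,0],[0,0,0]],[[0,0,-0.03],[0,0,0]],[[0,0,-0.06],[0,0,0]],[[0,0,-0.10],[0,0,0]],[[0,0,-0.14],[0,0,0]],[[0,0,-0.17],[0,0,0]],[[0,0,-0.17],[0,0,0]]]' 0.06
python3 - <<'E'
from h import *
np.set_printoptions(precision=4,suppress=True)
s,im,d,P=look('wrist','w12'); print(s['tcp_pos'])
for o in r.cut_out('short_1','wrist'):
    p=P[o['region']&(d>0)]; zt=np.percentile(p[:,2],97); tp=p[p[:,2]>zt-.006]; print(o['confidence'],o['uv'],zt,tp.mean(0))
E
```

```text
time_s: 38.52
tcp_pos: [0.5368, -0.1483, 0.0876]
ee_rot: [[-0.998, -0.07, 0.0], [-0.07, 0.998, -0.0], [-0.0, -0.0, -1.0]]
wrist_force: [-0.8, 0.2, 0.9]
gripper_width: 0.405
time_s: 39.35
tcp_pos: [0.5403, -0.1491, 0.2655]
ee_rot: [[-0.997, -0.071, 0.015], [-0.071, 0.997, -0.003], [-0.015, -0.004, -1.0]]
wrist_force: [0.3, -0.7, 1.5]
gripper_width: 0.692
[ 0.5403 -0.1491  0.2655]
0.62 [226.6, 134.2] 0.12152049087255595 [ 0.6357 -0.2164  0.12  ]
0.62 [333.9, 210.7] 0.12163221841913505 [ 0.5378 -0.1503  0.1201]
```

View pics/w12.png

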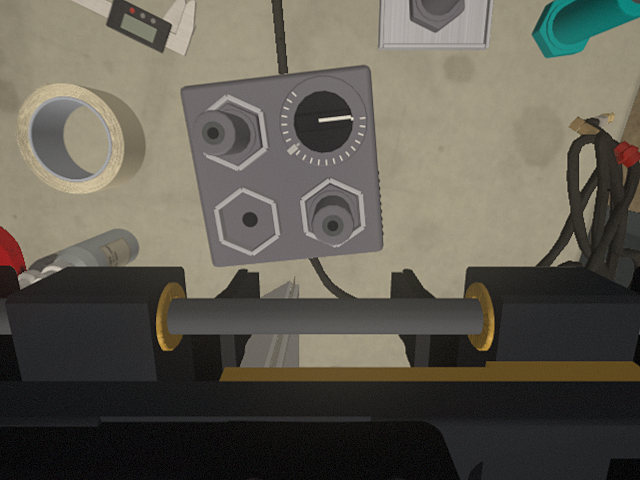

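```bash
python3 -m jog '[[[0,0,-0.03],[0,0,0]],[[0,0,-0.07],[0,0,0]],[[0,0,-0.11],[0,0,0]],[[0,0.01,-0.15],[0,0,0]],[[-0.01,0.03,-0.16],[0,0,0]],[[-0.03,0.06,-0.16],[0,0,0]],[[-0.05,0.09,-0.16],[0,0,0]],[[-0.07,0.12,-0.16],[0,0,0]],[[-0.08,0.15,-0.16],[0,0,0]],[[-0.09,0.18,-0.16],[0,0,0]]]'
python3 -m jog '[[[0,0.02,0],[0,0,0]],[[0,0.04,0],[0,0,0]],[[0,0.06,0],[0,0,0]],[[0,0.06,0],[0,0,0]],[[0,0.06,0],[0,0,0]],[[0,0.06,0],[0,0,0]],[[0,0.06,0],[0,0,0]],[[0,0.06,0],[0,0,0]],[[0,0.06,0],[0,0,0]],[[0,0.06,0],[0,0,0]]]'
python3 - <<'E'
from h import *
s,im,d,P=look('wrist','w13'); print(s['tcp_pos'])
E
```

```text
time_s: 40.28
tcp_pos: [0.6143, 0.0394, 0.4143]
ee_rot: [[-0.998, -0.07, -0.005], [-0.07, 0.998, -0.001], [0.005, -0.001, -1.0]]
wrist_force: [0.7, -1.0, 0.1]
gripper_width: 0.691
time_s: 41.12
tcp_pos: [0.6097, 0.0968, 0.4175]
ee_rot: [[-0.998, -0.069, 0.0], [-0.069, 0.998, 0.0], [-0.0, 0.0, -1.0]]
wrist_force: [-0.6, 0.2, 0.7]
gripper_width: 0.692
[0.60973229 0.09677773 0.41746295]
```

View pics/w13.png

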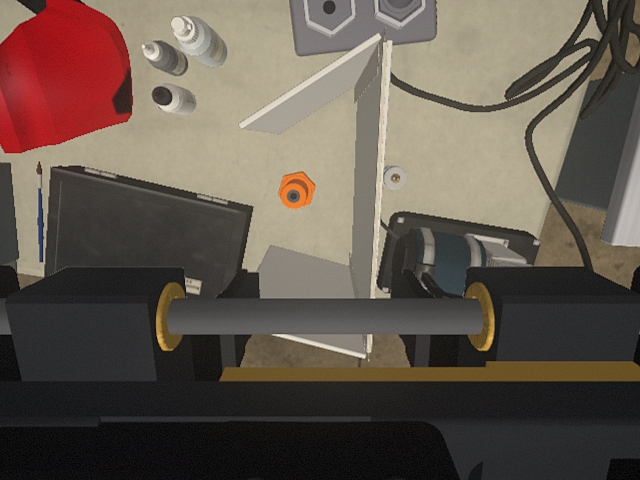

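```bash
python3 -m jog '[[[0,-0.02,0],[0,0,-0.8]],[[0.005,-0.05,0],[0,0,-1.8]],[[0.01,-0.085,0],[0,0,-2.8]],[[0.02,-0.12,0],[0,0,-3.8]],[[0.03,-0.155,0],[0,0,-4.8]],[[0.04,-0.19,0],[0,0,-5.8]],[[0.05,-0.22,0],[0,0,-6.8]],[[0.06,-0.25,0],[0,0,-7.8]],[[0.07,-0.28,0],[0,0,-8.8]],[[0.08,-0.30,0.02],[0,0,-9.9]]]' 0.045
python3 - <<'E'
from h import *
s=r.sense(); print(s['tcp_pos'],s['joints'],plan([.5506,-.2325,.25],down(283)))
E
```

```text
time_s: 42.0
tcp_pos: [0.5514, -0.2107, 0.4012]
ee_rot: [[-0.593, -0.805, 0.008], [-0.805, 0.593, -0.003], [-0.002, -0.008, -1.0]]
wrist_force: [1.4, -0.1, 0.9]
gripper_width: 0.516
[ 0.55136107 -0.21074526  0.40124925] [ -5.13253578  14.73007801  14.77905848   0.14509768 -89.56860155
  58.77848938] (array([ 0.0183, -0.011 ,  0.1513]), array([-0.102, -0.018, -9.871]))
```

```bash
python3 -m jog '[[[0.005,-0.003,0.01],[0,0,-1]],[[0.01,-0.006,0.03],[0,0,-2.2]],[[0.018,-0.011,0.05],[0,0,-3.4]],[[0.018,-0.011,0.07],[0,0,-4.7]],[[0.018,-0.011,0.09],[0,0,-6]],[[0.018,-0.011,0.11],[0,0,-7.3]],[[0.018,-0.011,0.13],[0,0,-8.6]],[[0.018,-0.011,0.148],[0,0,-9.87]],[[0.018,-0.011,0.148],[0,0,-9.87]],[[0.018,-0.011,0.148],[0,0,-9.87]]]'
python3 - <<'E'
from h import *
np.set_printoptions(precision=4,suppress=True)
s,im,d,P=look('wrist','w14'); print(s['tcp_pos'],s['joints'],plan([.5506,-.2325,.093],down(283)))
cv2.imwrite('pics/z14.png',cv2.resize(im[130:290,220:420],None,fx=4,fy=3.75/3.75*4,interpolation=cv2.INTER_CUBIC)[:600])
E
```

```text
time_s: 42.83
tcp_pos: [0.5486, -0.2287, 0.249]
ee_rot: [[0.22, -0.976, -0.002], [-0.976, -0.22, -0.0], [-0.0, 0.002, -1.0]]
wrist_force: [0.5, 0.1, 0.5]
gripper_width: 0.515
[ 0.5486 -0.2287  0.249 ] [ -7.0182  18.1318  -1.55     0.0252 -70.419  109.6908] (array([ 0.0036, -0.0002,  0.1574]), array([-0.01 , -0.014, -0.06 ]))
```

View pics/z14.png

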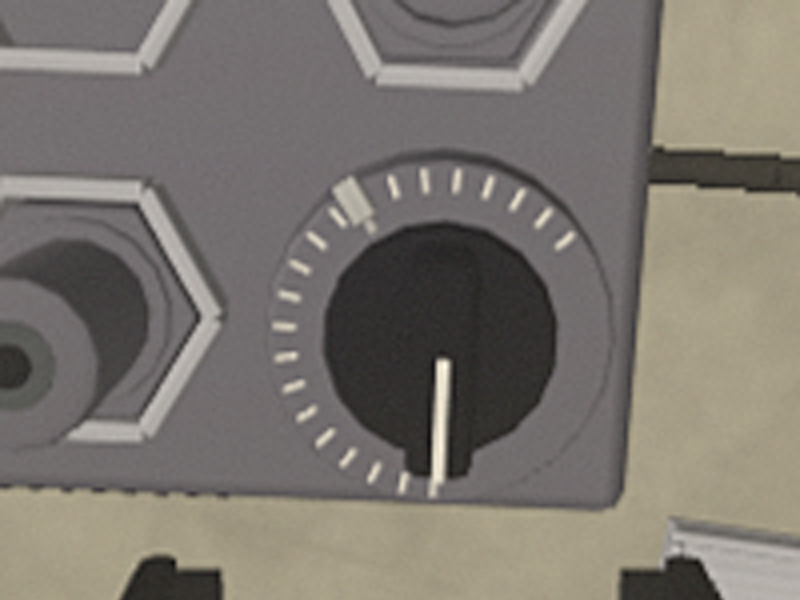

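View pics/w14.png

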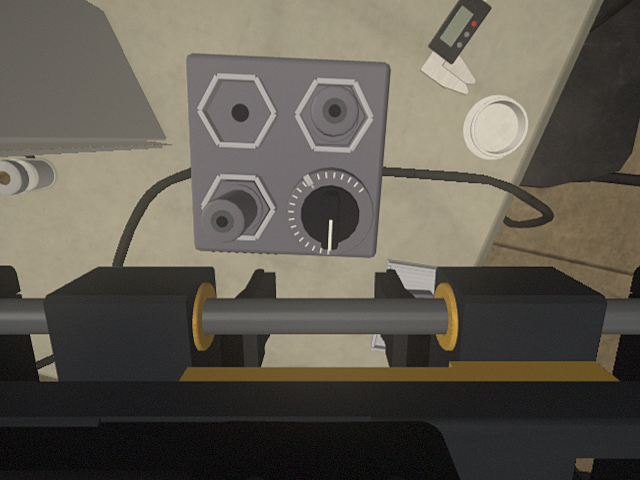

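```bash
python3 - <<'E'
from h import *
np.set_printoptions(precision=3,suppress=True)
from scipy.optimize import least_squares
s=r.sense(); f=lambda x,y:(x/4+220-.4,y/4+130-.4)
T={0:(434,488),1:(404,482),2:(376,475),3:(347,458),4:(326,437),5:(306,415),6:(292,387),7:(287,357),8:(284,326),9:(289,296),10:(300,268),11:(317,242),12:(337,215),14:(394,187),15:(425,180),16:(457,180),17:(489,185),18:(518,198),19:(545,215),20:(567,241)}
k=np.array(list(T)); W=np.array([ray('wrist',*f(*T[i]),.0715,s)[:2] for i in k])
o=least_squares(lambda x:np.hypot(*(W-x[:2]).T)-x[2],[.55,-.232,.034]); c=o.x[:2]; print(o.x,np.abs(o.fun).max())
a=np.unwrap(np.arctan2(W[:,1]-c[1],W[:,0]-c[0])); p=np.polyfit(k,a,1); print(np.degrees(p)%360,np.degrees(a-np.polyval(p,k)))
for n,x,y,z in [('tip',371,230,.075),('tip',371,230,.0715),('body',352,200,.076),('mid',358,210,.076),('ptr',441,360,.1105),('ptr2',440,440,.1105),('tip0',437,488,.0815)]:
    w=ray('wrist',*f(x,y),z,s)[:2]-c; print(n,np.hypot(*w)*1000,np.degrees(np.arctan2(w[1],w[0]))%360)
E
```

```text
[ 0.554 -0.233  0.036] 0.0005079070612920497
[348.563 190.127] [-0.012 -0.091  0.541 -0.596 -0.336  0.029 -0.139 -0.014 -0.143  0.079
  0.46   0.504 -0.089  0.055  0.122  0.126  0.026  0.111  0.117 -0.749]
tip 29.40755834801591 45.00717190256729
tip 29.11673912495996 45.630524773065964
body 37.267504321778546 44.80815565000813
mid 34.72298688042906 44.917319692272486
ptr 2.8364641091326894 25.52431275498999
ptr2 14.015502076169696 189.47217636297518
tip0 32.87009547536571 190.89452568670467
```

```bash
python3 -m jog '[[[0.0036,0,0.03],[0,0,0.5]],[[0.0036,0,0.06],[0,0,0.5]],[[0.0036,0,0.09],[0,0,0.5]],[[0.0036,0,0.11],[0,0,0.5]],[[0.0036,0,0.13],[0,0,0.5]],[[0.0036,0,0.145],[0,0,0.5]],[[0.0036,0,0.153],[0,0,0.5]],[[0.0036,0,0.156],[0,0,0.5]],[[0.0036,0,0.156],[0,0,0.5]],[[0.0036,0,0.156],[0,0,0.5]]]'
python3 -m jog '[[[0,0,0],[0,0,0]],[[0,0,0],[0,0,0]],[[0,0,0],[0,0,0]],[[0,0,0],[0,0,0]],[[0,0,0],[0,0,0]],[[0,0,0],[0,0,0]],[[0,0,0],[0,0,0]],[[0,0,0],[0,0,0]],[[0,0,0],[0,0,0]],[[0,0,0],[0,0,0]]]' 0
python3 -c "
from h import *
s=r.sense();print(s['tcp_pos'],s['moment'],s['joints'])"
```

```text
time_s: 43.72
tcp_pos: [0.5509, -0.2323, 0.0949]
ee_rot: [[0.179, -0.984, 0.003], [-0.984, -0.179, -0.001], [0.001, -0.003, -1.0]]
wrist_force: [-0.3, 0.2, 0.7]
gripper_width: 0.517
time_s: 44.55
tcp_pos: [0.5499, -0.2326, 0.0936]
ee_rot: [[0.18, -0.984, 0.001], [-0.984, -0.18, -0.001], [0.001, -0.0, -1.0]]
wrist_force: [0.9, -5.0, 0.4]
gripper_width: 0.157
[ 0.54993762 -0.23259458  0.09358859] [-1.49873214  0.01694609 -0.05359686] [-7.37938211e+00  2.61562985e+01 -1.32426650e+01  5.68583926e-02
 -5.05650828e+01  1.07686249e+02]
```

```bash
python3 - <<'E'
from h import *
np.set_printoptions(precision=4,suppress=True)
s,im,d,P=look('top','top4')
for q in ['tall_1','short_1']:
  for o in r.cut_out(q,'top'):
    p=P[o['region']&(d>0)]; zt=np.percentile(p[:,2],97); tp=p[p[:,2]>zt-.006]; print(q,o['confidence'],o['uv'],zt,tp.mean(0))
s,im,d,P=look('scene','sc4')
E
```

```text
tall_1 0.97 [493.9, 239.5] 0.11075176330689403 [ 0.4552 -0.4252  0.109 ]
tall_1 0.96 [455.5, 242.6] 0.11084295104357611 [ 0.4507 -0.3564  0.109 ]
tall_1 0.65 [449.4, 320.3] 0.1070650638085909 [ 0.3203 -0.341   0.105 ]
short_1 0.82 [324.4, 201.7] 0.1221126652586571 [ 0.5314 -0.1371  0.1231]
```

View pics/top4.png

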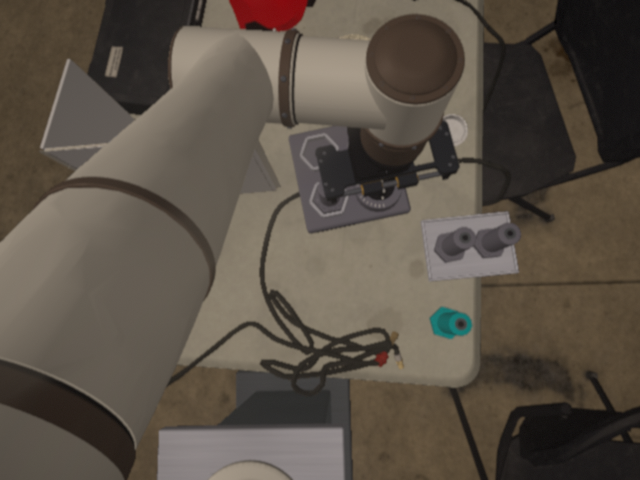

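View pics/sc4.png

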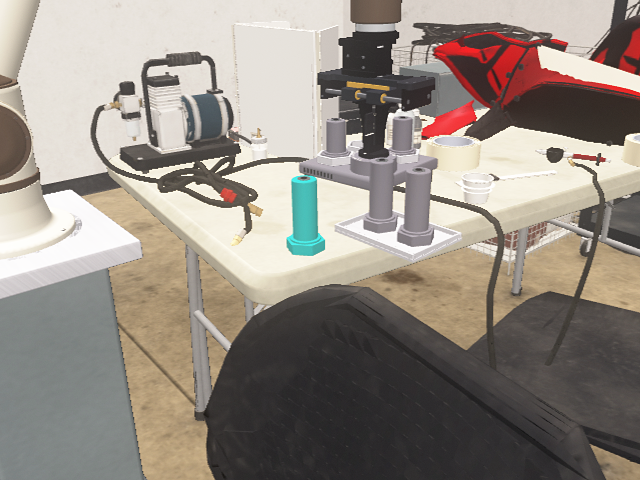

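```bash
python3 -m jog '[[[0,0,0],[0,0,1]],[[0,0,0],[0,0,2]],[[0,0,0],[0,0,3]],[[0,0,0],[0,0,4]],[[0,0,0],[0,0,5]],[[0,0,0],[0,0,6]],[[0,0,0],[0,0,7]],[[0,0,0],[0,0,8]],[[0,0,0],[0,0,9]],[[0,0,0],[0,0,10]]]'
python3 -m jog '[[[0,0,0],[0,0,1]],[[0,0,0],[0,0,2]],[[0,0,0],[0,0,3]],[[0,0,0],[0,0,4]],[[0,0,0],[0,0,5]],[[0,0,0],[0,0,6]],[[0,0,0],[0,0,7]],[[0,0,0],[0,0,8]],[[0,0,0],[0,0,9]],[[0,0,0],[0,0,10]]]'
python3 -m jog '[[[0,0,0],[0,0,1]],[[0,0,0],[0,0,2]],[[0,0,0],[0,0,3]],[[0,0,0],[0,0,4]],[[0,0,0],[0,0,5]],[[0,0,0],[0,0,6]],[[0,0,0],[0,0,7]],[[0,0,0],[0,0,8]],[[0,0,0],[0,0,8.8]],[[0,0,0],[0,0,9.1]]]'
python3 -m jog '[[[0,0,0],[0,0,0]],[[0,0,0],[0,0,0]],[[0,0,0],[0,0,0]],[[0,0,0],[0,0,0]],[[0,0,0],[0,0,0]],[[0,0,0],[0,0,0]],[[0,0,0],[0,0,0]],[[0,0,0],[0,0,0]],[[0,0,0],[0,0,0]],[[0,0,0],[0,0,0]]]'
python3 -c "
from h import *
s=r.sense();print(s['tcp_pos'],s['moment'],s['joints'])"
```

```text
time_s: 45.58
tcp_pos: [0.5502, -0.2317, 0.0936]
ee_rot: [[-0.641, -0.768, 0.001], [-0.768, 0.641, 0.0], [-0.001, -0.001, -1.0]]
wrist_force: [0.3, -1.4, 1.3]
gripper_width: 0.156
time_s: 46.42
tcp_pos: [0.5511, -0.2313, 0.0936]
ee_rot: [[-1.0, -0.003, 0.003], [-0.003, 1.0, 0.0], [-0.003, 0.0, -1.0]]
wrist_force: [2.0, 0.2, -0.2]
gripper_width: 0.158
time_s: 47.25
tcp_pos: [0.552, -0.2316, 0.0936]
ee_rot: [[-0.704, 0.71, 0.005], [0.71, 0.704, -0.0], [-0.004, 0.003, -1.0]]
wrist_force: [4.3, -2.5, -2.1]
gripper_width: 0.159
time_s: 48.08
tcp_pos: [0.5519, -0.2317, 0.0936]
ee_rot: [[-0.706, 0.708, 0.005], [0.708, 0.706, -0.0], [-0.004, 0.003, -1.0]]
wrist_force: [4.9, -1.8, -3.3]
gripper_width: 0.163
[ 0.5519117  -0.23167126  0.09361239] [-0.56278074 -1.524081   -0.05529637] [-7.29895748e+00  2.61832854e+01 -1.31584808e+01 -3.02115406e-02
 -5.03859998e+01 -3.77624785e+01]
```

```bash
python3 -m jog '[[[0,0,0],[0,0,0]],[[0,0,0],[0,0,0]],[[0,0,0],[0,0,0]],[[0,0,0],[0,0,0]],[[0,0,-0.03],[0,0,0]],[[0,0,-0.06],[0,0,0]],[[0,0,-0.09],[0,0,0]],[[0,0,-0.12],[0,0,0]],[[0,0,-0.15],[0,0,0]],[[0,0,-0.155],[0,0,0]]]' 0.045
python3 - <<'E'
from h import *
np.set_printoptions(precision=4,suppress=True)
s,im,d,P=look('wrist','w15'); print(s['tcp_pos'],s['joints'])
cv2.imwrite('pics/z15.png',cv2.resize(im[130:280,220:420],None,fx=4,fy=4,interpolation=cv2.INTER_CUBIC)[:600])
E
```

```text
time_s: 48.92
tcp_pos: [0.5516, -0.2329, 0.2547]
ee_rot: [[-0.706, 0.708, 0.009], [0.708, 0.706, -0.003], [-0.009, 0.004, -1.0]]
wrist_force: [0.3, -0.4, 0.9]
gripper_width: 0.516
[ 0.5516 -0.2329  0.2547] [ -7.3439  18.0297  -0.914    0.1278 -70.5018 -37.7953]
```

View pics/z15.png

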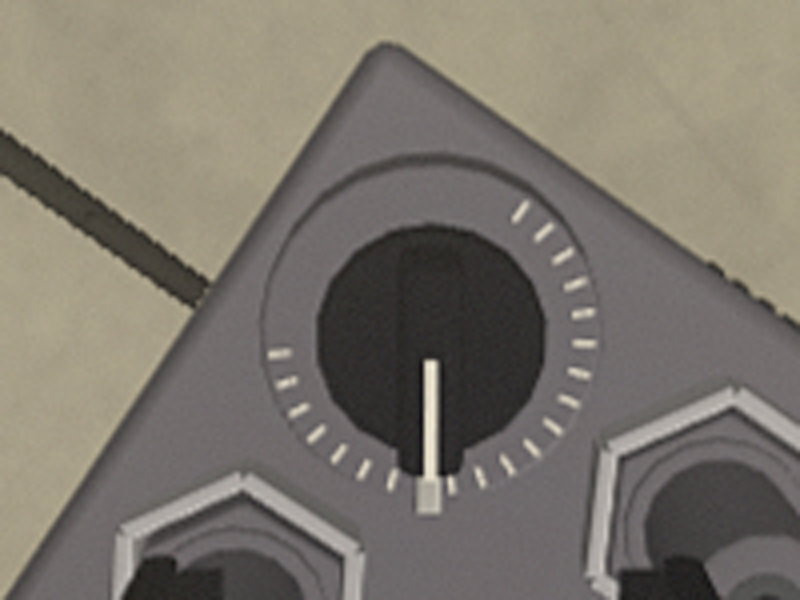

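```bash
python3 -m jog '[[[0,0,-0.03],[0,0,0]],[[0,0,-0.06],[0,0,0]],[[0,0,-0.09],[0,0,0]],[[0,0,-0.1],[0,0,0]],[[0,0,-0.1],[0,0,0]],[[0,0,-0.1],[0,0,0]],[[0,0,-0.1],[0,0,0]],[[0,0,-0.1],[0,0,0]],[[0,0,-0.1],[0,0,0]],[[0,0,-0.1],[0,0,0]]]'
python3 - <<'E'
from h import *
np.set_printoptions(precision=4,suppress=True)
s,im,d,P=look('wrist','w16'); print(s['tcp_pos'],s['joint_velocities'])
for q in ['tall_1','short_1','siphon_jar','mix_cup']:
  for o in r.cut_out(q,'wrist'):
    p=P[o['region']&(d>0)]
    if len(p)==0: continue
    zt=np.percentile(p[:,2],97); tp=p[p[:,2]>zt-.006]; print(q,round(o['confidence'],2),o['uv'],round(zt,4),tp.mean(0))
look('scene','sc5')
E
```

```text
time_s: 49.8
tcp_pos: [0.5495, -0.2319, 0.3472]
ee_rot: [[-0.705, 0.709, -0.002], [0.709, 0.705, 0.0], [0.002, -0.001, -1.0]]
wrist_force: [0.5, 0.1, 0.9]
gripper_width: 0.518
[ 0.5495 -0.2319  0.3472] [-0.1302 -0.3022  0.5445  0.1145 -0.0985 -0.1584]
tall_1 0.87 [393.0, 5.1] 0.0191 [ 0.336  -0.3285  0.016 ]
tall_1 0.62 [306.5, 59.4] 0.1096 [ 0.4525 -0.3574  0.108 ]
tall_1 0.58 [264.0, 18.1] 0.1082 [ 0.4648 -0.4172  0.107 ]
short_1 0.65 [284.6, 258.9] 0.1215 [ 0.6324 -0.2168  0.1203]
short_1 0.62 [381.6, 239.5] 0.1215 [ 0.5367 -0.1508  0.12  ]
mix_cup 0.67 [180.6, 178.9] 0.0418 [ 0.6645 -0.3729  0.0401]
```

View pics/w16.png

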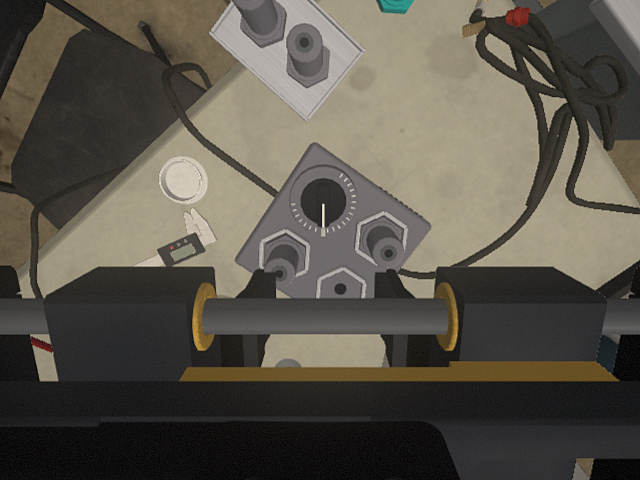

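View pics/sc5.png

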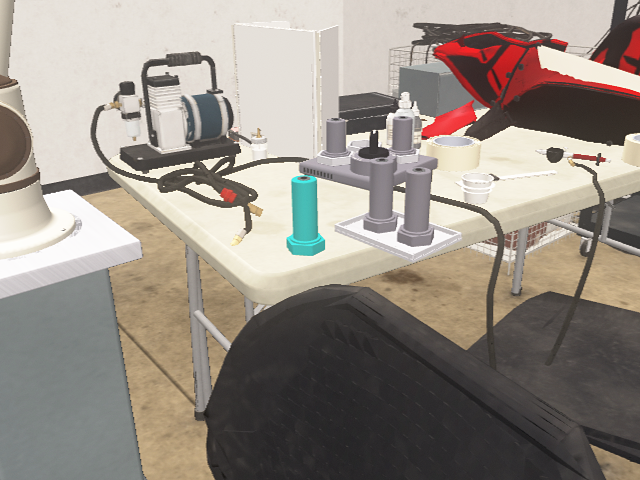

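```bash
python3 - <<'E'
from h import *
s=r.sense(); d=np.load('pics/w16.npz')['d']; P=pts('wrist',d,None,s); print(P[364,288],P[362,284],ray('wrist',288,364,.1,s))
P=pts('top',np.load('pics/top1.npz')['d'])
for u,v in [(285,48),(275,35),(249,42)]: print(P[v,u])
E
```

```text
[ 0.76535731 -0.09416775  0.02050256] [ 0.77033928 -0.09834773  0.01445415] [ 0.72269984 -0.12426296  0.1       ]
[ 0.77501694 -0.08327631  0.13121183]
[ 0.82754894 -0.06085441  0.091355  ]
[ 0.81840322 -0.01383383  0.08851286]
```

It is the dropper bottle seen earlier in the top picture, near (0.77, -0.09), so no third short bobbin is there. Handing in.

```bash
python3 - <<'E'
from station import r
print(r.finish_job()); print(r.sense()['time_s'])
E
```

```text
the job is handed in; nothing more can be done
None
the job is handed in; nothing more can be done
```

The job is done and handed in, at about 50 s of the 210 s allowed; no verdict is reported.

**What I did**
- I turned the dial back to its off stop.
- I stood both tall bobbins, from nests 1 and 3, in the tray.
- I seated the two short bobbins in nests 3 and 1. Both dropped fully home first time, without any shuffling.
- I then turned the dial clockwise to the rider and moved the arm clear above the base.

**Last checks**
- **Short bobbins:** their tops read about 0.121 m, which matches sitting on the nest floor. They were within about 3.5 mm of the nest centres.
- **Tall bobbins:** both stood upright inside the tray rim. Their tops read about 0.109 m before the last dial turn, which matches standing on the tray floor, and 0.107–0.108 m in the final view.
- **Dial:** the pointer was lined up with the rider to about 1° in the close-up.
- **Jar and cup:** the cup was within 1 mm of its first measurement. The network did not report the jar in the last wrist picture, but the final scene picture shows it standing in place.
- **Bobbins present:** I looked behind the screen and found only the orange look-alike, so there were two short bobbins. I saw no bobbin knocked aside.

**Disagreements:** the wrist and top cameras differed by up to about 3 mm. I trusted the top camera, because it agreed with where the dial was gripped. At the off stop, the jaw angle and the picture also differed by about 2.8°, so I set the dial by the picture.

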